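# Make up the coffee tray and the tea tray

### The arm

A 6-joint arm with a two-finger parallel gripper is mounted at the origin on a cart in front of the work surface, level with it; the furniture and walls round the work are solid. World frame = base frame: x ahead of the robot, y to its left, z up, the work surface at z = 0. Lengths are in m, angles in rad, forces in N, time in s.
With the tool pointing down it reaches from about 0.325 to 0.9 m from the base axis. Payload 6.1 kg.
Tool frame: the origin (TCP) lies between the finger pads; the fingertips stand 11 mm ahead of it and the grasp point (between the pads) lies 8 mm behind it; z points along the fingers, y is the line along which they close (so a half turn about z gives the same grasp; the last joint's range is limited). The gripper opens to 85 mm and grips with 20 to 120 N. Pads are 22 mm wide; open, the fingers measure 114 mm over their backs; the gripper's body (76 mm by 85 mm) begins 54 mm behind the grasp point. The pads swing forward as they close: fully open they stand 13 mm farther back than shut.
Start: joints at [1.098, 0.22, 1.526, -0, 1.395, -0.126], TCP at [0.212, 0.588, 0.242] pointing down, gripper open.
Joint ranges: [-2.98, 2.98], [-0.91, 2.08], [0.09, 2.57], [-1.24, 4.39], [0.2, 2.65], [-2.68, 2.68]. Speed limits (rad/s): [2.57, 2.57, 3.01, 3.14, 3.14, 3.14].

### API

Orientations are given as [roll, pitch, yaw] about the fixed x, y, z axes, in that order (R = Rz(yaw) Ry(pitch) Rx(roll)).
In Python, from workcell import arm gives the robot as it stands.
- The arm moves only by the shell command python3 -m pendant 'ROWS' [FORCE]. ROWS is JSON, a list of rows, each an object with "hand": the finger opening in cm, from 0 to 8.54; "dp": the shift along the tool's x, y, z in cm, a list of three; "rotation": the turn, a rotation vector about the tool's x, y, z in degrees, a list of three. In form: [{"hand": hand, "dp": [tx, ty, tz], "rotation": [ax, ay, az]}, ...]. A call has 1 to 20 rows; each row shifts and turns the commanded pose from where the row before left it, along the tool's axes as they then stand; what a row does not reach is not made up. A row lasts 1/12 s, in which the tool goes at most 41.7 mm and 7.16 degrees, less where a joint would pass 70% of its speed; a pose out of reach is approached as far as the arm can. A call with a gripper value outside its range is refused whole. The fingers move at their own pace and stop on an object; FORCE is the grip in N (left out, the last holds). Time passes only in rows, so rows that do not move let the fingers close. It gives the time, the measured TCP pose, the force, the opening and the grip force at its end, in the units of the state.
- arm.get_state(): the state, without advancing time (a new reading comes with each control period).
- arm.snapshot(name): name is "side" or "top"; returns (picture, depth): 384x512x3 uint8, red, green, blue; 384x512 float32, m along the optical axis (not along the pixel's ray), 0 where there is no reading.
- arm.camera_model(name): a dict with "K" (3x3 intrinsics, pixels), "R" (3x3) and "t" (3): a world point X has camera coordinates R X + t. Camera axes: x right, y down, z forward; pixel columns grow to the right and rows downward; lengths in m; the calibration is good to about 2 mm. A picture is of the moment at which its call begins. camera_model takes no time and is no camera call.
- arm.job_done(): hands the job in; it is judged then, once.
Trained networks look in the newest picture that a camera, given by its name, has taken for a name from the list of things; names that differ only in an ending like _2 or _b are one class to them, and where a whole thing is asked for, a point or a joint stands for the part that bears it (a point fixed in the world has none). Each returns a list of dicts, best first, with "conf" (0 to 1); they miss things now and then, are a little off and sometimes report something else, mostly with a low value. They report only what shows in the picture. A call takes as long as a camera call. They do not tell look-alikes from the thing itself.
- arm.look_for(name, camera): "box" ([centre column, centre row, width, height] in pixels, round what is visible of it).
- arm.tip_of(name, camera): "at" ([column, row] in pixels: a listed point, or the origin of a listed thing).
The state is a dict: "time_s": time; "qpos": joint angles; "qvel": joint speeds; "tau": joint torques, N m; "tcp_pos": TCP position; "ee_rot": TCP orientation; "ft_force": force on the tool from outside, world axes, zero at the start; "moment": the same for the moment, N m; "gripper_width": opening from 0.0 (shut) to 1.0 (fully open); "gripper_force": force on a finger pad.
Only numpy, scipy, OpenCV 4.12 (cv2) and the standard library are available. Lean on these libraries where they do the work, as an engineer would, in place of code of your own. Each camera call takes 0.05 s, during which the arm holds its last target. There are 200 camera calls.

### The job

Make up the two trays from the things standing between them. Coffee tray (the rectangular one with the hand grinder): fit the crank fully down onto the grinder's keyed spindle, stand the spice jar with the orange-brown lid top in the empty ring, and lay the coffee scoop flat on the tray's floor. Tea tray (the round one with the green tin): stand the red egg timer and the small dark bowl on it, wholly inside its rim; leave the tin and the dark-lidded spice jar at the back where they are, upright.

Things in the scene. Friction and masses are not known exactly. Their poses are not given: they have to be found in the camera images.
- crank: Loose grinder crank, 0.11 kg, lying flat, knob up, 115 long. Dark boss 33 x 26 wide x 30 high, flat arm 14 wide, 6 thick, wooden knob (25 across, top at 41) at x = +45. Origin: mid-length, underside. Bore axis at x = -45; boss spans x -58..-25, y -13..13: grip it along y. Blind bore from below: 15 across, 24 deep, with a 9 wide keyway on the knob's side, reaching 14.5 from its axis. z up.
- scoop: Loose steel coffee scoop, 148 long, 35 g: round cup 44 across, 27 high, standing on its bottom; thin handle sloping from the cup's rim down to the table. Origin: mid-length, at the height of the underside. The cup's centre is at y = +52, the handle's end at y = -73. Grip the cup from outside along x. z up.
- spice_jar: Loose spice jar, 41 across, 105 high, 0.11 kg, with a cream and brown label and an orange-brown top on its dark lid. Origin: centre of its underside, z up.
- timer: Loose red and white mechanical egg timer, 61 across at its foot, 64 high, 0.11 kg; white lower part to 24 high, red rounded upper half of 58 mm narrowing above 40. Grip it round the middle, 25 to 35 high. Origin: centre of its underside, z up.
- dark_bowl: Loose small black bowl, 53 across the rim, 34 across the foot, 26 high, 0.11 kg; grip it from outside just below the rim. Origin: centre of its underside, z up.
- coffee_tray: Fixed rectangular pale wooden tray, 170 (x) x 220 (y), floor top at z = 6, rim 8 thick, 18 high, on 5 mm feet. Origin: centre of its underside above them. A hand grinder, 57 across, is fixed at x = -36, y = 62, spindle top at z = 113. The empty dark ring for the jar is at x = -36, y = -62: 60 inside, 70 outside, 6 high above the floor. The half at positive x is empty floor.
- spindle: Grinder's upright spindle; turns with 0.02 N m. Origin: on its axis at the shoulder where the crank's underside rests, 90 above the tray's underside. Pin 12 across, 15 high, cone to 23; key 5 wide to 11.5 from the axis, 9 high, wedge top to 13.5. x points through the key, as does the white mark on the black collar (49 across, 8 below). The crank's arm must lie over the mark, within 10 degrees.
- tea_tray: Fixed round brown wooden tray, 220 across, flat floor to a radius of 100, floor top 7 above the underside, rim 20 high, on 5 mm feet. Origin: centre of its underside. The green tin stands towards its +x edge; the other half is empty. The trays may swap sides; beyond the left one a cooker hood hangs over the hob (x > 0.59 m, y > 0.18 m, from z = 0.55 m up): keep the wrist clear of it.
- tin: Green square tea tin standing loose on the tea tray, 70 x 70 x 108 high. Origin: centre of its underside. To be left alone.
- blue_jar: Another spice jar, same size (41 across, 105 high), with a dark blue label and a lid that is dark all over, standing loose behind the other things: not wanted, to be left alone. Origin: centre of its underside.
Mind the look-alikes: they are no part of the job. Of the things like the dark_bowl, leave any that is pink; of the rest the smaller one is meant.

How it is judged:
By the outcome, as a careful person would: the job done as asked, in the order asked, and still so for the second after the job is handed in, with the robot touching nothing.
It also fails if it takes over 136 s, if anything falls off the work surface, if the arm or the gripper's body presses on something with over 40 N, if the wrist force passes 120 N, or if a joint passes its speed limit or range.

## Working session

There is one attempt and no reset: what is moved stays moved. The work goes in short steps, Python scripts to look and compute and a shell command to move; the robot and the scene stay as the last step left them, time stands still between calls to the robot, and variables do not carry over. Pictures are saved under pics/ and viewed, at most 14 in all, crops included, and the job is handed in when it is done.

```bash
ls; mkdir -p pics
cat > h.py <<'E'
from workcell import arm
import numpy as np, cv2
def snap(cam,fn=None):
    p,d=arm.snapshot(cam)
    if fn: cv2.imwrite('pics/'+fn,p[:,:,::-1])
    return p,d
def ray(cam,u,v):
    m=arm.camera_model(cam);K,R,t=map(np.array,(m['K'],m['R'],m['t']))
    return -R.T@t, R.T@np.linalg.solve(K,[u,v,1.])
def atz(cam,u,v,z):
    c,r=ray(cam,u,v); return c+r*(z-c[2])/r[2]
def cloud(cam,d):
    m=arm.camera_model(cam);K,R,t=map(np.array,(m['K'],m['R'],m['t']))
    v,u=np.mgrid[:d.shape[0],:d.shape[1]]
    P=np.stack([(u-K[0,2])/K[0,0]*d,(v-K[1,2])/K[1,1]*d,d],-1)
    X=(P-t)@R; X[d==0]=np.nan; return X
E
python3 - <<'E'
from h import *
print(arm.get_state())
for c in('top','side'):
    p,d=snap(c,c+'0.png'); X=cloud(c,d); np.save(c+'0.npy',X)
    print(c,ray(c,256,192))
    for n in['crank','scoop','spice_jar','timer','dark_bowl','coffee_tray','spindle','tea_tray','tin']:
        for r in arm.look_for(n,c)[:4]: print(n,'box',np.round(r['box']),round(r['conf'],2))
        for r in arm.tip_of(n,c)[:4]: print(n,'tip',np.round(r['at'],1),round(r['conf'],2))
E
```

```text
pics
{'time_s': 0.0, 'qpos': array([ 1.09788719e+00,  2.21249216e-01,  1.52760596e+00,  3.18758190e-05,
        1.39468649e+00, -1.26065511e-01]), 'qvel': array([ 0.00239181, -0.00059392, -0.00152535,  0.00164749, -0.001017  ,
        0.00044863]), 'tau': array([-3.06612365e-04, -4.96935332e+01, -3.89376569e+01, -2.74227496e-04,
        1.15928732e-02,  2.99788746e-05]), 'tcp_pos': array([0.21216579, 0.58727328, 0.24118764]), 'ee_rot': array([-3.13966305e+00, -2.76175932e-04,  2.79474315e+00]), 'ft_force': array([-0.42015613,  0.49875157, -0.29117652]), 'moment': array([-0.00469724,  0.02859096,  0.01436321]), 'gripper_force': 0.0, 'gripper_width': 0.9997529137794655}
top (array([0.50935788, 0.02751464, 1.14499585]), array([ 0.09021383, -0.00486341, -0.99593727]))
crank box [302. 244.  16.  37.] 0.7
crank tip [302.4 243.5] 0.83
scoop box [244. 240.  14.  52.] 0.66
scoop box [154. 231.  76.  80.] 0.49
scoop tip [243.6 238.5] 0.62
spice_jar box [273. 191.  14.  14.] 0.62
spice_jar tip [271.7 193. ] 0.72
timer box [301. 196.  18.  22.] 0.79
timer tip [302.1 191.1] 0.59
dark_bowl box [24
[... 902 characters left out ...]
jar tip [258.5 197.5] 0.85
timer box [266. 174.  14.  21.] 0.62
timer box [297. 214.  41.  13.] 0.23
timer tip [260.7 178.5] 0.48
dark_bowl box [254. 212.  20.  19.] 0.9
dark_bowl box [300. 198.  17.  20.] 0.6
dark_bowl box [254. 142.  12.   9.] 0.51
dark_bowl tip [295.8 199.8] 0.75
dark_bowl tip [255.2 217.4] 0.61
dark_bowl tip [253.2 144.6] 0.6
dark_bowl tip [292.2 149.8] 0.22
coffee_tray box [292. 150.  47.  42.] 0.71
coffee_tray tip [291.5 149.1] 0.86
spindle box [300. 141.  15.  13.] 0.5
spindle box [258. 184.  14.  36.] 0.39
spindle tip [302.9 136.5] 0.4
tea_tray box [289. 292.  84.  78.] 0.77
tea_tray tip [285.7 290.8] 0.96
tin box [269. 276.  28.  49.] 0.96
tin tip [270.  288.3] 0.86
```

Run:
```python
import cv2
a=cv2.imread('pics/top0.png')[135:285,105:405]; cv2.imwrite('pics/t0c.png',cv2.resize(a,(800,400),interpolation=cv2.INTER_CUBIC))
a=cv2.imread('pics/side0.png')[120:345,180:400]; cv2.imwrite('pics/s0c.png',cv2.resize(a,(586,600),interpolation=cv2.INTER_CUBIC))
```

```text
(no output)
```

View pics/t0c.png

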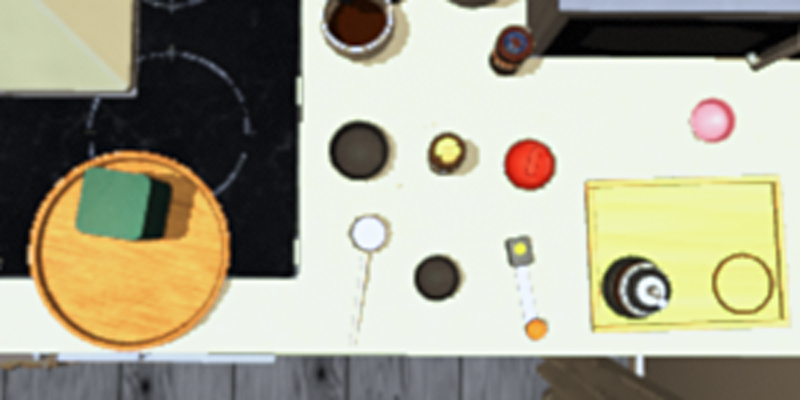

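View pics/s0c.png

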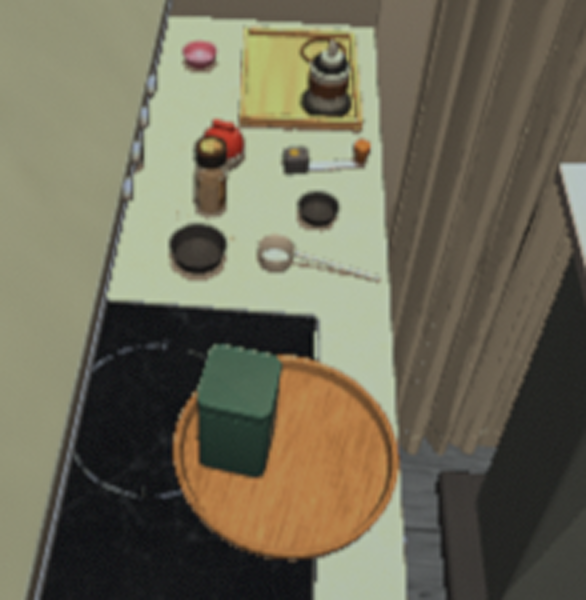

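The bowl candidates in the top picture are the large dark one (240,191), the small dark one (269,239) and the pink one (371,180). The small dark one fits, since it is not pink and is the smaller of the other two. The orange-topped jar is at (272,192) and the dark-lidded one at (297,153). I'll confirm in an enlarged montage that also shows the spindle mark and the crank.

Run:
```python
import cv2,numpy as np
from h import *
a=cv2.imread('pics/top0.png');b=cv2.imread('pics/side0.png')
f=lambda im,u,v,w=22:cv2.resize(im[v-w:v+w,u-w:u+w],(266,266),interpolation=cv2.INTER_NEAREST)
r1=np.hstack([f(a,347,243,16),f(b,303,150,20),f(a,302,243)])
r2=np.hstack([f(a,262,238,28),f(a,270,190,16),f(a,240,192,16)])
cv2.imwrite('pics/m0.png',np.vstack([r1,r2]))
X=np.load('top0.npy')
def m(name,u0,u1,v0,v1,z0,z1):
    Y=X[v0:v1,u0:u1].reshape(-1,3);Y=Y[(Y[:,2]>z0)&(Y[:,2]<z1)]
    if len(Y)<3: print(name,len(Y));return
    c,s,_=cv2.minAreaRect(Y[:,:2].astype(np.float32)) ,0,0
    print(name,len(Y),'mean',Y.mean(0).round(4),'mid',((Y.min(0)+Y.max(0))/2).round(4),'ext',np.ptp(Y,axis=0).round(4))
m('boss',292,312,220,268,.024,.034);m('knob',292,312,245,268,.034,.05)
m('jar',262,285,180,205,.095,.115);m('timer',288,318,180,210,.03,.075);m('timertop',288,318,180,210,.058,.075)
m('bowl',255,283,225,255,.015,.035);m('bigbowl',225,255,175,208,.015,.05);m('cup',230,258,210,235,.015,.035)
m('tin',130,175,190,230,.09,.14);m('spin',330,370,225,265,.09,.13);m('spin_top',330,370,225,265,.105,.13)
m('collar',330,370,225,265,.078,.095)
m('ctray',315,410,190,270,.017,.03);m('ttray',105,205,180,280,.018,.032)
m('bluejar',285,310,140,168,.095,.115)
print(np.nanmedian(X[185:235,225:300,2]),np.nanmedian(X[205:215,370:390,2]))
```

```text
boss 97 mean [ 0.4972 -0.1085  0.0293] mid [ 0.4657 -0.114   0.0289] ext [0.1079 0.0402 0.0098]
knob 49 mean [ 0.4177 -0.1237  0.0384] mid [ 0.4168 -0.1232  0.0387] ext [0.0203 0.0202 0.009 ]
jar 164 mean [ 0.6065 -0.0233  0.1048] mid [ 0.6068 -0.0234  0.1038] ext [0.0392 0.0364 0.0107]
timer 292 mean [ 0.598  -0.1162  0.0475] mid [ 0.5994 -0.1188  0.0484] ext [0.0539 0.0569 0.0368]
timertop 34 mean [ 0.5994 -0.1183  0.0625] mid [ 0.5986 -0.118   0.0627] ext [0.0263 0.0148 0.0083]
bowl 92 mean [ 0.4728 -0.0164  0.0222] mid [ 0.4734 -0.016   0.022 ] ext [0.05   0.0504 0.0139]
bigbowl 205 mean [0.6147 0.0729 0.0261] mid [0.6128 0.0725 0.0268] ext [0.0658 0.0653 0.0233]
cup 52 mean [0.5156 0.0619 0.0229] mid [0.514  0.0599 0.0226] ext [0.0563 0.0417 0.015 ]
tin 694 mean [0.5481 0.3149 0.119 ] mid [0.5495 0.3179 0.1091] ext [0.073  0.0763 0.0366]
spin 93 mean [ 0.4636 -0.2342  0.0987] mid [ 0.4619 -0.2343  0.105 ] ext [0.0333 0.045  0.0298]
spin_top 21 mean [ 0.4626 -0.2359  0.1126] mid [ 0.4615 -0.2371  0.1134] ext [0.0137 0.0136 0.0131]
collar 223 mean [ 0.4646 -0.2328  0.0866] mid [ 0.4642 -0.2343  0.0866] ext [0.0503 0.0513 0.0166]
ctray 875 mean [ 0.493  -0.2879  0.0218] mid [ 0.5025 -0.2964  0.0232] ext [0.1765 0.2244 0.0123]
ttray 683 mean [0.498  0.3299 0.0235] mid [0.4997 0.3251 0.0247] ext [0.2175 0.2184 0.0134]
bluejar 180 mean [ 0.7215 -0.0951  0.1044] mid [ 0.7263 -0.0997  0.1036] ext [0.0499 0.0505 0.016 ]
0.00020462806293021447 0.010497381721492189
```

View pics/m0.png

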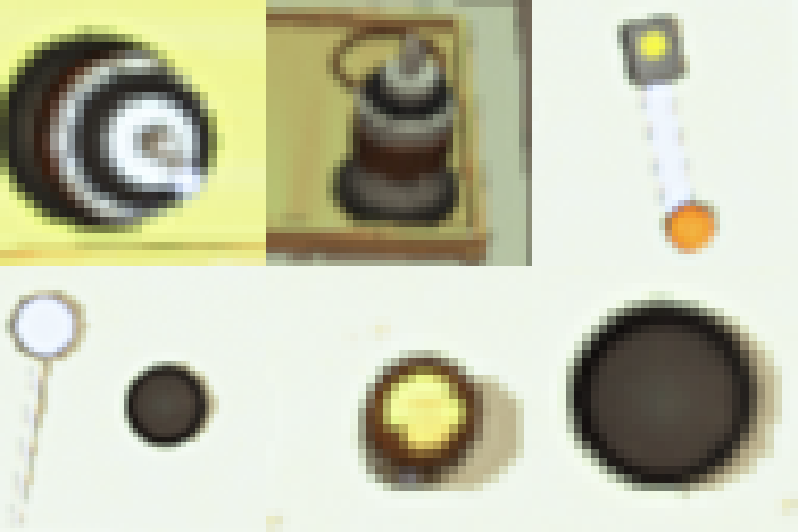

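```bash
cat >> h.py <<'E'
from scipy.spatial.transform import Rotation as Ro
def plan(p,yawdeg=None):
    """turn (deg about tool axes) to first make, then shift (cm, tool axes)"""
    s=arm.get_state();R0=Ro.from_euler('xyz',s['ee_rot'])
    y=np.deg2rad(yawdeg) if yawdeg is not None else s['ee_rot'][2]
    R1=Ro.from_euler('xyz',[np.pi,0,y])
    w=np.rad2deg((R0.inv()*R1).as_rotvec()); dp=100*R1.inv().apply(np.array(p)-s['tcp_pos'])
    print('t',round(s['time_s'],2),'tcp',s['tcp_pos'].round(4),'yaw',np.rad2deg(s['ee_rot'][2]).round(1),'TURN',w.round(1),'SHIFT cm',dp.round(2),'rows>=',int(np.ceil(np.linalg.norm(dp)/4.17)))
E
python3 - <<'E'
from h import *
X=np.load('top0.npy');p=cv2.imread('pics/top0.png')
def sel(u0,u1,v0,v1,z0,z1):
    Y=X[v0:v1,u0:u1].reshape(-1,3);return Y[(Y[:,2]>z0)&(Y[:,2]<z1)]
b=sel(292,312,220,250,.025,.034);b=b[b[:,0]>.487]
r=cv2.minAreaRect((b[:,:2]*1000).astype(np.float32));print('boss',len(b),b.mean(0),r)
k=sel(292,312,245,268,.036,.05);print('knob',k.mean(0),(k.min(0)+k.max(0))/2)
d=k.mean(0)-b.mean(0);print('dir',np.rad2deg(np.arctan2(d[1],d[0])),np.linalg.norm(d[:2]))
# circle fit helper
from scipy.optimize import least_squares
# spindle mark: bright pixels intersected with z=.087
g=p.min(2).astype(int)
c=np.array([.4642,-.2343])
print(g[234:256,338:360])
for v in range(236,256):
    for u in range(338,362):
        q=atz('top',u,v,.087)[:2]-c
        if .013<np.linalg.norm(q)<.024 and g[v,u]>120: print(u,v,g[v,u],(q*1000).round(1),np.rad2deg(np.arctan2(q[1],q[0])).round(),X[v,u].round(3))
plan([.5,-.105,.1],12)
E
```

```text
boss 88 [ 0.50294689 -0.10785859  0.02933649] ((502.5150146484375, -107.98101806640625), (32.16273880004883, 25.561655044555664), 10.833505630493164)
knob [ 0.41821308 -0.12406339  0.03887546] [ 0.41685338 -0.12324478  0.03970482]
dir -169.1732778310747 0.08626942723838299
[[ 33  28  21  34  77 119 130 159 204 219 199 154 105 112 146 148 150 150
  151 152 151 150]
 [ 24  19  49 108 172 200 149 116 129 137 123  96  80 107 141 145 152 152
  152 151 150 150]
 [ 16  47 116 176 179 142  82  51  45  44  40  38  47  69 109 148 157 154
  152 151 151 151]
 [ 38 101 167 172 112  64  40  35  32  31  32  31  31  35  56 101 133 145
  151 152 151 151]
 [ 84 157 162 106  54  37  36  49  73  92 117 118  95  63  36  45  76 117
  156 155 154 153]
 [142 200 131  55  36  37  51 108 171 200 233 233 205 159  95  43  64 128
  164 160 154 154]
 [177 213 114  39  38  48 103 184 239 245 248 246 242 236 191  97  48  81
  122 151 154 154]
 [181 183  94  37  40  74 165 239 247 243 236 215 215 239 236 170  67  40
   88 145 152 149]
 [193 150  72  37  43  95 192 245 241 209 158 130 140 196 235 221 108  35
   83 14
[... 2945 characters left out ...]
.4] -145.0 [ 0.451 -0.244  0.087]
352 248 236 [-13.5 -12.2] -138.0 [ 0.451 -0.247  0.085]
353 248 245 [-13.5 -15. ] -132.0 [ 0.451 -0.249  0.089]
354 248 217 [-13.4 -17.8] -127.0 [ 0.451 -0.251  0.089]
348 249 138 [-16.3  -1. ] -177.0 [ 0.448 -0.235  0.088]
349 249 143 [-16.3  -3.7] -167.0 [ 0.448 -0.237  0.091]
350 249 133 [-16.3  -6.5] -158.0 [ 0.448 -0.24   0.089]
351 249 137 [-16.3  -9.3] -150.0 [ 0.448 -0.244  0.085]
352 249 193 [-16.2 -12.1] -143.0 [ 0.448 -0.246  0.089]
353 249 231 [-16.2 -14.9] -137.0 [ 0.448 -0.249  0.086]
352 250 123 [-19.  -12.1] -148.0 [ 0.445 -0.246  0.088]
t 1.9 tcp [0.2124 0.5878 0.2423] yaw 160.1 TURN [ -0.    0.  148.1] SHIFT cm [13.73 73.74 14.23] rows>= 19
```

```bash
python3 -m pendant '[{"hand":8.5,"dp":[0,0,0],"rotation":[0,0,7.1]},{"hand":8.5,"dp":[0,0,0],"rotation":[0,0,7.1]},{"hand":8.5,"dp":[0,0,0],"rotation":[0,0,7.1]},{"hand":8.5,"dp":[0,0,0],"rotation":[0,0,7.1]},{"hand":8.5,"dp":[0,0,0],"rotation":[0,0,7.1]},{"hand":8.5,"dp":[0,0,0],"rotation":[0,0,7.1]},{"hand":8.5,"dp":[0,0,0],"rotation":[0,0,7.1]},{"hand":8.5,"dp":[0,0,0],"rotation":[0,0,7.1]},{"hand":8.5,"dp":[0,0,0],"rotation":[0,0,7.1]},{"hand":8.5,"dp":[0,0,0],"rotation":[0,0,7.1]},{"hand":8.5,"dp":[0,0,0],"rotation":[0,0,7.1]},{"hand":8.5,"dp":[0,0,0],"rotation":[0,0,7.1]},{"hand":8.5,"dp":[0,0,0],"rotation":[0,0,7.1]},{"hand":8.5,"dp":[0,0,0],"rotation":[0,0,7.1]},{"hand":8.5,"dp":[0,0,0],"rotation":[0,0,7.1]},{"hand":8.5,"dp":[0,0,0],"rotation":[0,0,7.1]},{"hand":8.5,"dp":[0,0,0],"rotation":[0,0,7.1]},{"hand":8.5,"dp":[0,0,0],"rotation":[0,0,7.1]},{"hand":8.5,"dp":[0,0,0],"rotation":[0,0,7.1]},{"hand":8.5,"dp":[0,0,0],"rotation":[0,0,7.1]}]' 40
python3 - <<'E'
from h import *
plan([.5027,-.108,.1],10.8)
p=cv2.imread('pics/top0.png').min(2).astype(float)
# white disc fit at z=.095, collar (dark ring) 
from scipy.optimize import least_squares
vv,uu=np.mgrid[230:258,334:364]
Q=np.array([[atz('top',u,v,.095)[:2] for u in range(334,364)] for v in range(230,258)])
g=p[230:258,334:364]
# sub-pixel edges white->dark along radials
c=np.array([.463,-.236])
from scipy.ndimage import map_coordinates
m=arm.camera_model('top')
def proj(x):
    q=np.array(m['R'])@x+np.array(m['t']);q=np.array(m['K'])@q;return q[:2]/q[2]
for it in range(4):
    E=[]
    for a in np.deg2rad(np.arange(0,360,8)):
        if abs((np.rad2deg(a)-223+180)%360-180)<28: continue
        rs=np.arange(.009,.022,.0003)
        uv=np.array([proj(np.array([c[0]+r*np.cos(a),c[1]+r*np.sin(a),.095])) for r in rs])
        f=map_coordinates(p,[uv[:,1],uv[:,0]],order=1)
        i=np.where((f[:-1]>=140)&(f[1:]<140))[0]
        if len(i): E.append(c+rs[i[-1]]*np.array([np.cos(a),np.sin(a)]))
    E=np.array(E);s=least_squares(lambda x:np.hypot(*(E-x[:2]).T)-x[2],[*c,.014],loss='soft_l1',f_scale=.0005).x;c=s[:2];print(len(E),s)
# mark angle at z .087 around c
for z in(.087,.09):
  for r in(.017,.019,.021,.023):
    A=np.arange(190,260,1.);f=[]
    for a in np.deg2rad(A):
        u,v=proj(np.array([c[0]+r*np.cos(a),c[1]+r*np.sin(a),z]));f.append(map_coordinates(p,[[v],[u]],order=1)[0])
    f=np.array(f);w=np.clip(f-150,0,None)if f.max()>150 else f;print(z,r,A[f.argmax()],f.max(),(A*w).sum()/w.sum())
E
```

```text
time_s: 3.57
tcp_pos: [0.2124, 0.5878, 0.2423]
ee_rot: [3.142, 0.0, 0.31]
ft_force: [0.2, -0.7, -0.3]
gripper_width: 0.994
gripper_force: 0.0
t 3.57 tcp [0.2124 0.5878 0.2423] yaw 17.8 TURN [0. 0. 7.] SHIFT cm [15.47 73.78 14.23] rows>= 19
38 [ 0.46325474 -0.23510725  0.01472043]
38 [ 0.46324924 -0.23509486  0.01471389]
38 [ 0.46324682 -0.23509464  0.0147074 ]
38 [ 0.4632444  -0.23509442  0.0147074 ]
0.087 0.017 223.0 235.92987015119863 226.96293041658316
0.087 0.019 228.0 243.7009537062713 226.65351077517795
0.087 0.021 224.0 230.12469642054668 227.0540932851458
0.087 0.023 228.0 217.46689089063753 226.8440412558155
0.09 0.017 224.0 238.7994650832442 225.43390992339553
0.09 0.019 225.0 238.93221528478483 225.40718847614713
0.09 0.021 224.0 226.5905854474519 226.04733034383034
0.09 0.023 225.0 205.1587936786836 225.78947645827037
```

```bash
python3 -m pendant '[{"hand":8.5,"dp":[0,0,0],"rotation":[0,0,7.0]},{"hand":8.5,"dp":[0.81,3.88,0],"rotation":[0,0,0]},{"hand":8.5,"dp":[0.81,3.88,0],"rotation":[0,0,0]},{"hand":8.5,"dp":[0.81,3.88,0],"rotation":[0,0,0]},{"hand":8.5,"dp":[0.81,3.88,0],"rotation":[0,0,0]},{"hand":8.5,"dp":[0.81,3.88,0],"rotation":[0,0,0]},{"hand":8.5,"dp":[0.81,3.88,0],"rotation":[0,0,0]},{"hand":8.5,"dp":[0.81,3.88,0],"rotation":[0,0,0]},{"hand":8.5,"dp":[0.81,3.88,0],"rotation":[0,0,0]},{"hand":8.5,"dp":[0.81,3.88,0],"rotation":[0,0,0]},{"hand":8.5,"dp":[0.81,3.88,0],"rotation":[0,0,0]},{"hand":8.5,"dp":[0.81,3.88,0],"rotation":[0,0,0]},{"hand":8.5,"dp":[0.81,3.88,0],"rotation":[0,0,0]},{"hand":8.5,"dp":[0.81,3.88,0],"rotation":[0,0,0]},{"hand":8.5,"dp":[0.81,3.88,0],"rotation":[0,0,0]},{"hand":8.5,"dp":[0.81,3.88,1],"rotation":[0,0,0]},{"hand":8.5,"dp":[0.81,3.88,1],"rotation":[0,0,0]},{"hand":8.5,"dp":[0.81,3.88,1],"rotation":[0,0,0]},{"hand":8.5,"dp":[0.81,3.88,1],"rotation":[0,0,0]},{"hand":6,"dp":[0.81,3.88,1],"rotation":[0,0,0]}]' 40
python3 -c "
from h import *
plan([.5027,-.108,.014],10.8)"
```

```text
time_s: 5.23
tcp_pos: [0.5063, -0.108, 0.1921]
ee_rot: [3.141, -0.001, 0.194]
ft_force: [1.3, -0.1, -0.0]
gripper_width: 0.875
gripper_force: 0.0
t 5.23 tcp [ 0.5063 -0.108   0.1921] yaw 11.1 TURN [ 0.  -0.   0.3] SHIFT cm [-0.35 -0.07 17.81] rows>= 5
```

```bash
python3 -m pendant '[{"hand":6,"dp":[-0.1,0,3],"rotation":[0,0,0.3]},{"hand":6,"dp":[-0.1,0,3],"rotation":[0,0,0]},{"hand":6,"dp":[-0.1,0,3],"rotation":[0,0,0]},{"hand":6,"dp":[0,0,3],"rotation":[0,0,0]},{"hand":6,"dp":[0,0,0],"rotation":[0,0,0]},{"hand":6,"dp":[0,0,0],"rotation":[0,0,0]}]'
python3 -c "
from h import *
plan([.5027,-.108,.014],10.8)"
```

```text
time_s: 5.73
tcp_pos: [0.5013, -0.1059, 0.0711]
ee_rot: [-3.139, 0.004, 0.189]
ft_force: [0.5, 0.2, 0.2]
gripper_width: 0.7
gripper_force: 0.0
t 5.73 tcp [ 0.5013 -0.1059  0.0711] yaw 10.8 TURN [-0.1  0.2  0. ] SHIFT cm [0.1  0.23 5.71] rows>= 2
```

```bash
python3 -m pendant '[{"hand":6,"dp":[0.1,0.15,2],"rotation":[0,0,0]},{"hand":6,"dp":[0,0,2],"rotation":[0,0,0]},{"hand":6,"dp":[0,0,1.6],"rotation":[0,0,0]},{"hand":6,"dp":[0,0,0],"rotation":[0,0,0]},{"hand":1.5,"dp":[0,0,0],"rotation":[0,0,0]},{"hand":1.5,"dp":[0,0,0],"rotation":[0,0,0]},{"hand":1.5,"dp":[0,0,0],"rotation":[0,0,0]},{"hand":1.5,"dp":[0,0,0],"rotation":[0,0,0]},{"hand":1.5,"dp":[0,0,0],"rotation":[0,0,0]},{"hand":1.5,"dp":[0,0,0],"rotation":[0,0,0]},{"hand":1.5,"dp":[0,0,0],"rotation":[0,0,0]},{"hand":1.5,"dp":[0,0,0],"rotation":[0,0,0]}]' 40
python3 -c "
from h import *
plan([.5027,-.108,.25],10.8)"
```

```text
time_s: 6.73
tcp_pos: [0.5061, -0.1083, 0.0189]
ee_rot: [3.14, -0.004, 0.189]
ft_force: [-0.1, 0.9, 7.8]
gripper_width: 0.298
gripper_force: 40.2
t 6.73 tcp [ 0.5061 -0.1083  0.0189] yaw 10.8 TURN [ 0.1 -0.2  0. ] SHIFT cm [ -0.33  -0.09 -23.11] rows>= 6
```

```bash
python3 -m pendant '[{"hand":1.5,"dp":[0,0,-2],"rotation":[0,0,0]},{"hand":1.5,"dp":[0,0,-4],"rotation":[0,0,0]},{"hand":1.5,"dp":[0,0,-4],"rotation":[0,0,0]},{"hand":1.5,"dp":[0,0,-4],"rotation":[0,0,0]},{"hand":1.5,"dp":[0,0,-2],"rotation":[0,0,0]},{"hand":1.5,"dp":[0,0,0],"rotation":[0,0,-6.8]},{"hand":1.5,"dp":[0,0,0],"rotation":[0,0,-6.8]},{"hand":1.5,"dp":[0,0,0],"rotation":[0,0,-6.8]},{"hand":1.5,"dp":[0,0,0],"rotation":[0,0,-6.8]},{"hand":1.5,"dp":[0,0,0],"rotation":[0,0,-6.5]}]' 60
python3 -c "
from h import *
import numpy as np
a=np.deg2rad(224.5);c=np.array([.46325,-.2351])+.0035*np.array([np.cos(a),np.sin(a)])
print(c)
plan([*c,.16],44.5)"
```

```text
time_s: 7.57
tcp_pos: [0.5042, -0.1077, 0.1774]
ee_rot: [3.14, -0.001, 0.783]
ft_force: [-0.4, 0.6, 0.1]
gripper_width: 0.291
gripper_force: 59.2
[ 0.46075362 -0.23755318]
t 7.57 tcp [ 0.5042 -0.1077  0.1774] yaw 44.9 TURN [ 0.1 -0.   0.4] SHIFT cm [-12.2    6.21   1.74] rows>= 4
```

```bash
python3 -m pendant '[{"hand":1.5,"dp":[-3.05,1.55,0.4],"rotation":[0,0,0.4]},{"hand":1.5,"dp":[-3.05,1.55,0.4],"rotation":[0,0,0]},{"hand":1.5,"dp":[-3.05,1.55,0.4],"rotation":[0,0,0]},{"hand":1.5,"dp":[-3.05,1.55,0.4],"rotation":[0,0,0]},{"hand":1.5,"dp":[0,0,0],"rotation":[0,0,0]},{"hand":1.5,"dp":[0,0,0],"rotation":[0,0,0]},{"hand":1.5,"dp":[0,0,0],"rotation":[0,0,0]}]' 60
python3 - <<'E'
from h import *
a=np.deg2rad(224.5);c=np.array([.46325,-.2351])+.0035*np.array([np.cos(a),np.sin(a)])
plan([*c,.16],44.5)
p,d=snap('top','top1.png');ps,ds=snap('side','side1.png')
f=lambda im,u,v,w:cv2.resize(im[v-w:v+w,u-w:u+w,::-1],(390,390),interpolation=cv2.INTER_NEAREST)
cv2.imwrite('pics/m1.png',np.hstack([f(p,350,245,32),f(ps,303,145,32)]))
X=cloud('top',d);np.save('top1.npy',X)
Y=X[230:285,330:390]
for z0,z1 in((.17,.2),(.16,.2)):
    k=Y[(Y[...,2]>z0)&(Y[...,2]<z1)&(Y[...,0]<.43)]; print(len(k),k.mean(0) if len(k) else 0)
E
```

```text
time_s: 8.15
tcp_pos: [0.46, -0.2372, 0.1609]
ee_rot: [3.141, -0.001, 0.769]
ft_force: [-0.2, -0.3, -0.4]
gripper_width: 0.293
gripper_force: 59.2
t 8.15 tcp [ 0.46   -0.2372  0.1609] yaw 44.1 TURN [ 0.  -0.  -0.4] SHIFT cm [0.03 0.08 0.09] rows>= 1
39 [ 0.39225918 -0.29833331  0.18062924]
39 [ 0.39225918 -0.29833331  0.18062924]
```

View pics/m1.png

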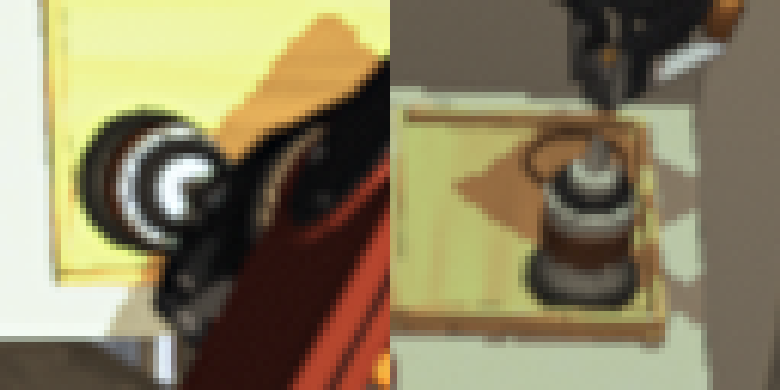

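```bash
python3 - <<'E'
from h import *
import cv2
for f,n in(('top1','top'),('top0','top')):
    im=cv2.imread(f'pics/{f}.png');h=cv2.cvtColor(im,cv2.COLOR_BGR2HSV);X=np.load(f+'.npy')
    m=(h[...,0]>8)&(h[...,0]<22)&(h[...,1]>150)&(h[...,2]>150);m[:235]=0;m[:,:290]=0;m[300:]=0
    if f=='top1': m&=X[...,2]>.12
    else: m[:,315:]=0
    v,u=np.where(m);Y=X[m];print(f,len(v),u.min(),u.max(),v.min(),v.max(),np.nanmean(Y,0),np.nanmin(Y,0),np.nanmax(Y,0),u.mean(),v.mean())
    z=.041 if f=='top0' else .181
    print(atz('top',u.mean(),v.mean(),z))
E
python3 - <<'E'
import cv2
a=cv2.imread('pics/top1.png')[235:305,330:410];cv2.imwrite('pics/k1.png',cv2.resize(a,(640,560),interpolation=0))
E
```

```text
top1 37 379 385 270 276 [ 0.39648474 -0.28680816  0.21061438] [ 0.38534031 -0.30427619  0.17208232] [ 0.44118334 -0.16710051  0.55337748] 381.7837837837838 273.35135135135135
[ 0.39301711 -0.29657804  0.181     ]
top0 39 303 309 255 261 [ 0.41825587 -0.12374819  0.03873582] [ 0.40947313 -0.13333323  0.03521828] [ 0.42696124 -0.11566893  0.04319765] 305.71794871794873 258.05128205128204
[ 0.41843927 -0.12344019  0.041     ]
```

View pics/k1.png

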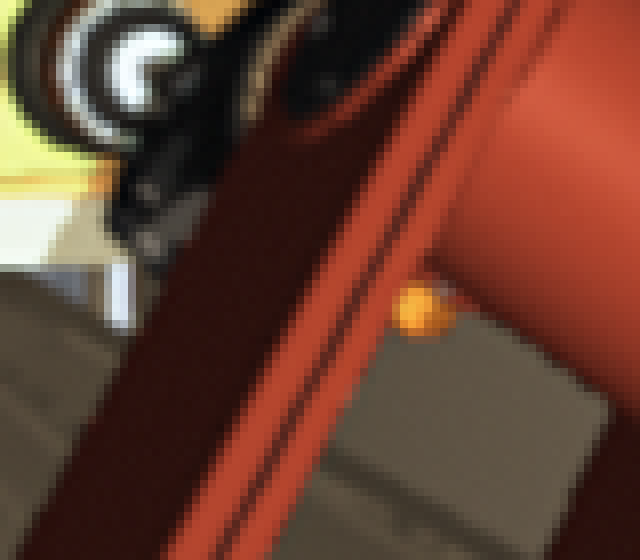

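```bash
python3 -m pendant '[{"hand":1.5,"dp":[0,0,1],"rotation":[0,0,-0.4]},{"hand":1.5,"dp":[0,0,1],"rotation":[0,0,0]},{"hand":1.5,"dp":[0,0,0.5],"rotation":[0,0,0]},{"hand":1.5,"dp":[0,0,0.3],"rotation":[0,0,0]},{"hand":1.5,"dp":[0,0,0],"rotation":[0,0,0]},{"hand":1.5,"dp":[0,0,0],"rotation":[0,0,0]}]' 60
```

```text
time_s: 8.75
tcp_pos: [0.46, -0.2364, 0.1318]
ee_rot: [-3.14, -0.001, 0.778]
ft_force: [2.3, 4.0, -2.2]
gripper_width: 0.294
gripper_force: 59.2
```

Run:
```python
from h import *
p,d=snap('top','top2.png');ps,ds=snap('side','side2.png')
f=lambda im,u,v,w:cv2.resize(im[v-w:v+w,u-w:u+w,::-1],(390,390),interpolation=cv2.INTER_CUBIC)
cv2.imwrite('pics/m2.png',np.hstack([f(p,360,255,30),f(ps,305,138,22)]))
```

```text
(no output)
```

View pics/m2.png

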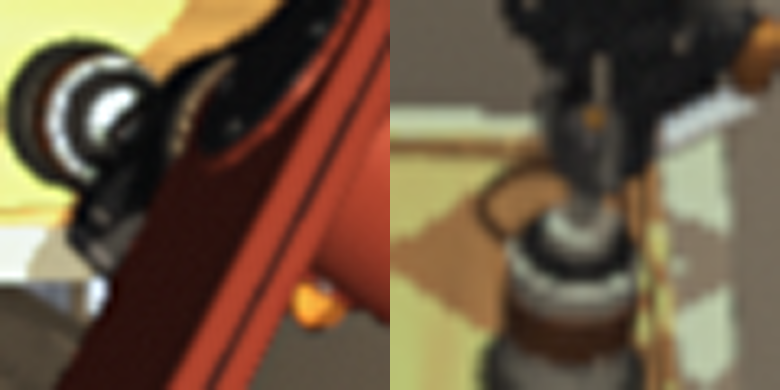

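```bash
python3 -m pendant '[{"hand":1.5,"dp":[0.15,-0.04,0],"rotation":[0,0,0]},{"hand":1.5,"dp":[0,0,0.3],"rotation":[0,0,0]},{"hand":1.5,"dp":[0,0,0],"rotation":[0,0,0]},{"hand":1.5,"dp":[0,0,0],"rotation":[0,0,0]}]' 60
```

```text
time_s: 9.18
tcp_pos: [0.4613, -0.2362, 0.1296]
ee_rot: [3.14, -0.001, 0.777]
ft_force: [4.2, 1.0, -1.7]
gripper_width: 0.29
gripper_force: 59.3
```

```bash
python3 -m pendant '[{"hand":1.5,"dp":[0.12,0.06,0],"rotation":[0,0,0]},{"hand":1.5,"dp":[0,0,0.3],"rotation":[0,0,0]},{"hand":1.5,"dp":[0,0,0],"rotation":[0,0,0]},{"hand":1.5,"dp":[0,0,0],"rotation":[0,0,0]}]' 60
```

```text
time_s: 9.52
tcp_pos: [0.4617, -0.2354, 0.1259]
ee_rot: [-3.141, 0.0, 0.777]
ft_force: [1.4, -0.5, -1.6]
gripper_width: 0.295
gripper_force: 59.2
```

```bash
python3 -m pendant '[{"hand":1.5,"dp":[0.02,0,0.3],"rotation":[0,0,0]},{"hand":1.5,"dp":[0,0,0.3],"rotation":[0,0,0]},{"hand":1.5,"dp":[0,0,0],"rotation":[0,0,0]},{"hand":1.5,"dp":[0,0,0],"rotation":[0,0,0]}]' 60
```

```text
time_s: 9.85
tcp_pos: [0.4616, -0.2351, 0.1197]
ee_rot: [-3.14, 0.0, 0.777]
ft_force: [1.2, 1.1, -1.0]
gripper_width: 0.292
gripper_force: 59.2
```

```bash
python3 -m pendant '[{"hand":1.5,"dp":[0,0,0.3],"rotation":[0,0,0]},{"hand":1.5,"dp":[0,0,0.2],"rotation":[0,0,0]},{"hand":1.5,"dp":[0,0,0],"rotation":[0,0,0]},{"hand":1.5,"dp":[0,0,0],"rotation":[0,0,0]}]' 60
```

```text
time_s: 10.18
tcp_pos: [0.4619, -0.2353, 0.115]
ee_rot: [-3.141, 0.0, 0.777]
ft_force: [0.4, -0.6, -0.9]
gripper_width: 0.291
gripper_force: 59.2
```

```bash
python3 -m pendant '[{"hand":1.5,"dp":[0,0,0.15],"rotation":[0,0,0]},{"hand":1.5,"dp":[0,0,0.1],"rotation":[0,0,0]},{"hand":1.5,"dp":[0,0,0],"rotation":[0,0,0]},{"hand":1.5,"dp":[0,0,0],"rotation":[0,0,0]}]' 60
```

```text
time_s: 10.52
tcp_pos: [0.4623, -0.2355, 0.1141]
ee_rot: [3.141, 0.0, 0.777]
ft_force: [-4.1, 0.7, 8.1]
gripper_width: 0.291
gripper_force: 60.4
```

```bash
python3 -m pendant '[{"hand":1.5,"dp":[0,0,0.15],"rotation":[0,0,0]},{"hand":1.5,"dp":[0,0,0],"rotation":[0,0,0]},{"hand":1.5,"dp":[0,0,0],"rotation":[0,0,0]}]' 60
```

```text
time_s: 10.77
tcp_pos: [0.4623, -0.2356, 0.114]
ee_rot: [3.141, 0.0, 0.777]
ft_force: [-7.8, 4.8, 19.4]
gripper_width: 0.292
gripper_force: 61.7
```

```bash
python3 -m pendant '[{"hand":1.5,"dp":[0,0,-0.2],"rotation":[0,0,0]},{"hand":5,"dp":[0,0,0],"rotation":[0,0,0]},{"hand":5,"dp":[0,0,0],"rotation":[0,0,0]},{"hand":5,"dp":[0,0,0],"rotation":[0,0,0]},{"hand":5,"dp":[0,0,-1],"rotation":[0,0,0]},{"hand":5,"dp":[0,0,-3],"rotation":[0,0,0]},{"hand":5,"dp":[0,0,-4],"rotation":[0,0,0]},{"hand":5,"dp":[0,0,-4],"rotation":[0,0,0]},{"hand":5,"dp":[3,-2,0],"rotation":[0,0,0]},{"hand":5,"dp":[3,-2,0],"rotation":[0,0,0]},{"hand":5,"dp":[3,-2,0],"rotation":[0,0,0]},{"hand":6,"dp":[3,-2,0],"rotation":[0,0,0]},{"hand":6,"dp":[0,0,0],"rotation":[0,0,0]}]' 60
python3 - <<'E'
from h import *
p,d=snap('top','top3.png');X=cloud('top',d);np.save('top3.npy',X)
h=cv2.cvtColor(p,cv2.COLOR_RGB2HSV)
m=(h[...,0]>8)&(h[...,0]<22)&(h[...,1]>150)&(h[...,2]>150)&(X[...,2]>.115)&(X[...,2]<.15)&(X[...,0]<.43)
Y=X[m];print('knob',len(Y),Y.mean(0),Y.max(0))
k=Y.mean(0)-[.46325,-.2351,0];print(np.rad2deg(np.arctan2(k[1],k[0])),np.hypot(*k[:2]))
def sel(u0,u1,v0,v1,z0,z1):
    Y=X[v0:v1,u0:u1].reshape(-1,3);return Y[(Y[:,2]>z0)&(Y[:,2]<z1)]
b=sel(335,372,225,262,.112,.135);print('boss',len(b),np.median(b,0))
j=sel(262,285,180,205,.1,.115);print('jar',len(j),j.mean(0),(j.min(0)+j.max(0))/2)
# jar lid edges in the picture: circle at z=.105
f=lambda im,u,v,w:cv2.resize(im[v-w:v+w,u-w:u+w,::-1],(390,390),interpolation=cv2.INTER_CUBIC)
cv2.imwrite('pics/m3.png',np.hstack([f(p,365,240,38),f(p,272,192,30)]))
plan([.6068,-.0234,.19],90)
E
```

```text
time_s: 11.85
tcp_pos: [0.4922, -0.0889, 0.234]
ee_rot: [-3.141, -0.003, 0.782]
ft_force: [0.6, -1.5, -0.3]
gripper_width: 0.702
gripper_force: 0.0
knob 57 [ 0.39691106 -0.2969273   0.13357392] [ 0.40652884 -0.28725093  0.1385847 ]
-137.01606442664166 0.09068335264647366
boss 0 [nan nan nan]
jar 160 [ 0.60683753 -0.02327765  0.10471367] [ 0.60687702 -0.02336468  0.10497372]
t 11.9 tcp [ 0.4919 -0.0914  0.2339] yaw 44.8 TURN [  0.   -0.  -45.2] SHIFT cm [ 6.8  11.49  4.39] rows>= 4
  return _methods._mean(a, axis=axis, dtype=dtype,
  ret = um.true_divide(
```

View pics/m3.png

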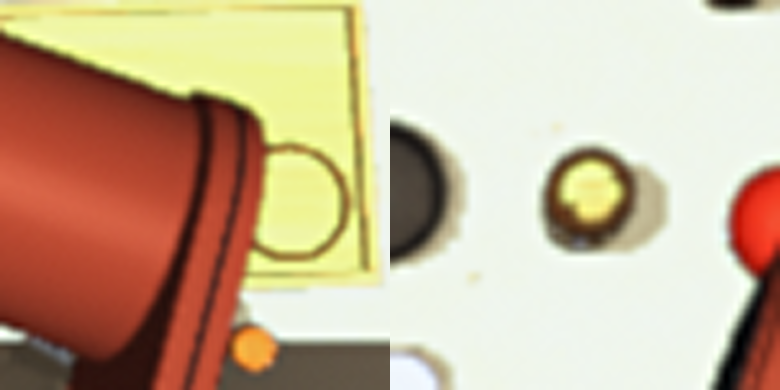

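```bash
python3 -m pendant '[{"hand":7,"dp":[0,0,0],"rotation":[0,0,-6.5]},{"hand":7,"dp":[0,0,0],"rotation":[0,0,-6.5]},{"hand":7,"dp":[0,0,0],"rotation":[0,0,-6.5]},{"hand":7,"dp":[0,0,0],"rotation":[0,0,-6.5]},{"hand":7,"dp":[0,0,0],"rotation":[0,0,-6.5]},{"hand":7,"dp":[0,0,0],"rotation":[0,0,-6.5]},{"hand":7,"dp":[0,0,0],"rotation":[0,0,-6.2]},{"hand":7,"dp":[1.7,2.9,0],"rotation":[0,0,0]},{"hand":7,"dp":[1.7,2.9,0],"rotation":[0,0,0]},{"hand":7,"dp":[1.7,2.9,0],"rotation":[0,0,0]},{"hand":7,"dp":[1.7,2.8,0],"rotation":[0,0,0]},{"hand":7,"dp":[0,0,2],"rotation":[0,0,0]},{"hand":7,"dp":[0,0,2],"rotation":[0,0,0]},{"hand":7,"dp":[0,0,0],"rotation":[0,0,0]}]' 50
python3 -c "
from h import *
plan([.6075,-.0222,.064],90)"
```

```text
time_s: 13.07
tcp_pos: [0.6046, -0.0271, 0.1886]
ee_rot: [-3.134, -0.001, 1.566]
ft_force: [-0.6, -0.1, -0.9]
gripper_width: 0.818
gripper_force: 0.0
t 13.07 tcp [ 0.6046 -0.0271  0.1886] yaw 89.7 TURN [-0.4 -0.  -0.3] SHIFT cm [ 0.49  0.29 12.46] rows>= 3
```

```bash
python3 -m pendant '[{"hand":7,"dp":[0,0,1.5],"rotation":[0,0,0]},{"hand":7,"dp":[0,0,0],"rotation":[0,0,0]},{"hand":7,"dp":[0,0,0],"rotation":[0,0,0]},{"hand":7,"dp":[0,0,0],"rotation":[0,0,0]}]' 50
python3 -c "
from h import *
plan([.6075,-.0222,.064],90)"
```

```text
time_s: 13.4
tcp_pos: [0.6072, -0.0275, 0.1797]
ee_rot: [3.14, 0.0, 1.565]
ft_force: [-0.3, -0.1, 0.0]
gripper_width: 0.82
gripper_force: 0.0
t 13.4 tcp [ 0.6072 -0.0275  0.1797] yaw 89.7 TURN [ 0.1  0.  -0.3] SHIFT cm [ 0.53  0.03 11.57] rows>= 3
```

```bash
python3 -m pendant '[{"hand":7,"dp":[0.5,0,0],"rotation":[0,0,0]},{"hand":7,"dp":[0,0,3],"rotation":[0,0,0]},{"hand":7,"dp":[0,0,3],"rotation":[0,0,0]},{"hand":7,"dp":[0,0,3],"rotation":[0,0,0]},{"hand":7,"dp":[0,0,2.5],"rotation":[0,0,0]},{"hand":7,"dp":[0,0,0],"rotation":[0,0,0]},{"hand":3,"dp":[0,0,0],"rotation":[0,0,0]},{"hand":3,"dp":[0,0,0],"rotation":[0,0,0]},{"hand":3,"dp":[0,0,0],"rotation":[0,0,0]},{"hand":3,"dp":[0,0,0],"rotation":[0,0,0]},{"hand":3,"dp":[0,0,0],"rotation":[0,0,0]},{"hand":3,"dp":[0,0,0],"rotation":[0,0,0]},{"hand":3,"dp":[0,0,0],"rotation":[0,0,0]},{"hand":3,"dp":[0,0,0],"rotation":[0,0,0]}]' 50
```

```text
time_s: 14.57
tcp_pos: [0.6088, -0.022, 0.0661]
ee_rot: [3.137, 0.001, 1.566]
ft_force: [-1.0, -0.4, 7.8]
gripper_width: 0.467
gripper_force: 50.0
```

Run:
```python
from h import *
X=np.load('top0.npy');im=cv2.imread('pics/top0.png');g=im.min(2).astype(float)
m=arm.camera_model('top')
def proj(x):
    q=np.array(m['K'])@(np.array(m['R'])@x+np.array(m['t']));return q[:2]/q[2]
from scipy.ndimage import map_coordinates
A=np.deg2rad(np.arange(0,360,10))
best=None
for x in np.arange(.455,.48,.001):
  for y in np.arange(-.37,-.345,.001):
    s=0
    uv=np.array([proj(np.array([x+.0325*np.cos(a),y+.0325*np.sin(a),.017])) for a in A])
    s=map_coordinates(g,[uv[:,1],uv[:,0]],order=1).mean()
    if best is None or s<best[0]: best=(s,x,y)
print('ring',best)
# tray rim inner/outer by depth: top of rim
Y=X[190:275,315:410].reshape(-1,3);Y=Y[(Y[:,2]>.017)&(Y[:,2]<.03)]
print(cv2.minAreaRect((Y[:,:2]*1000).astype(np.float32)))
plan([best[1]+.001,best[2]+.0015,.2],90)
```

```text
ring (np.float64(64.54017792668307), np.float64(0.468), np.float64(-0.358))
((501.7004089355469, -295.91192626953125), (170.22898864746094, 220.57586669921875), 2.2198030948638916)
t 14.57 tcp [ 0.6088 -0.022   0.0661] yaw 89.7 TURN [ 0.3  0.  -0.3] SHIFT cm [-33.45 -13.98 -13.39] rows>= 10
```

```bash
python3 -m pendant '[{"hand":3,"dp":[0,0,-2],"rotation":[0,0,0]},{"hand":3,"dp":[0,0,-4],"rotation":[0,0,0]},{"hand":3,"dp":[0,0,-4],"rotation":[0,0,0]},{"hand":3,"dp":[0,0,-4],"rotation":[0,0,0]},{"hand":3,"dp":[0,0,-2],"rotation":[0,0,0]},{"hand":3,"dp":[-3.04,-1.27,0],"rotation":[0,0,0]},{"hand":3,"dp":[-3.04,-1.27,0],"rotation":[0,0,0]},{"hand":3,"dp":[-3.04,-1.27,0],"rotation":[0,0,0]},{"hand":3,"dp":[-3.04,-1.27,0],"rotation":[0,0,0]},{"hand":3,"dp":[-3.04,-1.27,0],"rotation":[0,0,0]},{"hand":3,"dp":[-3.04,-1.27,0],"rotation":[0,0,0]},{"hand":3,"dp":[-3.04,-1.27,0],"rotation":[0,0,0]},{"hand":3,"dp":[-3.04,-1.27,0],"rotation":[0,0,0]},{"hand":3,"dp":[-3.04,-1.27,0],"rotation":[0,0,0]},{"hand":3,"dp":[-3.04,-1.27,0],"rotation":[0,0,0]},{"hand":3,"dp":[-3.04,-1.27,0],"rotation":[0,0,0]},{"hand":3,"dp":[0,0,0],"rotation":[0,0,0]},{"hand":3,"dp":[0,0,0],"rotation":[0,0,0]},{"hand":3,"dp":[0,0,0],"rotation":[0,0,0]}]' 50
python3 -c "
from h import *
plan([.469,-.357,.077],90)"
```

```text
time_s: 16.15
tcp_pos: [0.4656, -0.3552, 0.2235]
ee_rot: [3.141, -0.0, 1.565]
ft_force: [0.2, -0.0, -0.9]
gripper_width: 0.471
gripper_force: 50.2
t 16.15 tcp [ 0.4656 -0.3552  0.2235] yaw 89.7 TURN [ 0.  -0.  -0.3] SHIFT cm [-0.18  0.34 14.65] rows>= 4
```

```bash
python3 -m pendant '[{"hand":3,"dp":[-0.18,0.34,2],"rotation":[0,0,0]},{"hand":3,"dp":[0,0,3],"rotation":[0,0,0]},{"hand":3,"dp":[0,0,3],"rotation":[0,0,0]},{"hand":3,"dp":[0,0,3],"rotation":[0,0,0]},{"hand":3,"dp":[0,0,2],"rotation":[0,0,0]},{"hand":3,"dp":[0,0,1],"rotation":[0,0,0]},{"hand":3,"dp":[0,0,0.3],"rotation":[0,0,0]},{"hand":3,"dp":[0,0,0],"rotation":[0,0,0]},{"hand":3,"dp":[0,0,0],"rotation":[0,0,0]}]' 50
```

```text
time_s: 16.9
tcp_pos: [0.4702, -0.3576, 0.082]
ee_rot: [3.14, 0.002, 1.567]
ft_force: [0.0, 0.9, -1.5]
gripper_width: 0.465
gripper_force: 50.2
```

```bash
python3 -m pendant '[{"hand":3,"dp":[0,0,0.3],"rotation":[0,0,0]},{"hand":3,"dp":[0,0,0.2],"rotation":[0,0,0]},{"hand":3,"dp":[0,0,0],"rotation":[0,0,0]},{"hand":3,"dp":[0,0,0],"rotation":[0,0,0]}]' 50
```

```text
time_s: 17.23
tcp_pos: [0.4696, -0.3582, 0.077]
ee_rot: [3.14, 0.002, 1.566]
ft_force: [-2.1, 0.0, 5.7]
gripper_width: 0.466
gripper_force: 49.6
```

```bash
python3 -m pendant '[{"hand":5.5,"dp":[0,0,0],"rotation":[0,0,0]},{"hand":6.5,"dp":[0,0,0],"rotation":[0,0,0]},{"hand":6.5,"dp":[0,0,0],"rotation":[0,0,0]},{"hand":6.5,"dp":[0,0,-1],"rotation":[0,0,0]},{"hand":6.5,"dp":[0,0,-3],"rotation":[0,0,0]},{"hand":6.5,"dp":[0,0,-4],"rotation":[0,0,0]},{"hand":6.5,"dp":[0,0,-4],"rotation":[0,0,0]},{"hand":6.5,"dp":[0,0,-3],"rotation":[0,0,0]},{"hand":6.5,"dp":[4,0.3,0],"rotation":[0,0,0]},{"hand":6.5,"dp":[4,0.3,0],"rotation":[0,0,0]},{"hand":6.5,"dp":[4,0.3,0],"rotation":[0,0,0]},{"hand":6.5,"dp":[4,0.3,0],"rotation":[0,0,0]},{"hand":6.5,"dp":[4,0.3,0],"rotation":[0,0,0]},{"hand":6.5,"dp":[4,0.3,0],"rotation":[0,0,0]},{"hand":6.5,"dp":[4,0.3,0],"rotation":[0,0,0]},{"hand":6.5,"dp":[4,0.3,0],"rotation":[0,0,0]},{"hand":6.5,"dp":[0,0,0],"rotation":[0,0,0]}]' 50
python3 - <<'E'
from h import *
p,d=snap('top','top4.png');X=cloud('top',d)
Y=X[200:275,370:410].reshape(-1,3);Y=Y[(Y[:,2]>.105)&(Y[:,2]<.125)];print('jar',len(Y),(Y.min(0)+Y.max(0))/2 if len(Y) else 0)
f=lambda im,u,v,w,h:cv2.resize(im[v-h:v+h,u-w:u+w,::-1],None,fx=4,fy=4,interpolation=cv2.INTER_CUBIC)
a=cv2.imread('pics/top0.png')[205:275,215:290,::-1]
A=cv2.resize(a[...,::-1],None,fx=5,fy=5,interpolation=cv2.INTER_CUBIC);B=f(p,362,235,50,44)
H=max(A.shape[0],B.shape[0]);z=lambda i:np.pad(i,((0,H-i.shape[0]),(0,0),(0,0)))
cv2.imwrite('pics/m4.png',np.hstack([z(A),z(B)]))
X0=np.load('top0.npy');Y=X0[210:235,230:258].reshape(-1,3);Y=Y[(Y[:,2]>.017)&(Y[:,2]<.035)];Y=Y[Y[:,0]>.495];print('cup',len(Y),Y.mean(0),Y.min(0),Y.max(0))
plan([.52,.06,.15],0)
E
```

```text
time_s: 18.65
tcp_pos: [0.4945, -0.031, 0.2261]
ee_rot: [3.141, -0.003, 1.572]
ft_force: [0.1, -0.3, -0.0]
gripper_width: 0.763
gripper_force: 0.0
jar 192 [ 0.43759585 -0.33358154  0.11543476]
cup 39 [0.52028948 0.06219138 0.02393009] [0.49774867 0.03905437 0.01722208] [0.54213374 0.0807737  0.03015013]
t 18.7 tcp [ 0.4945 -0.0339  0.2261] yaw 90.1 TURN [ 0.  -0.1 90.1] SHIFT cm [ 2.55 -9.39  7.61] rows>= 3
```

View pics/m4.png

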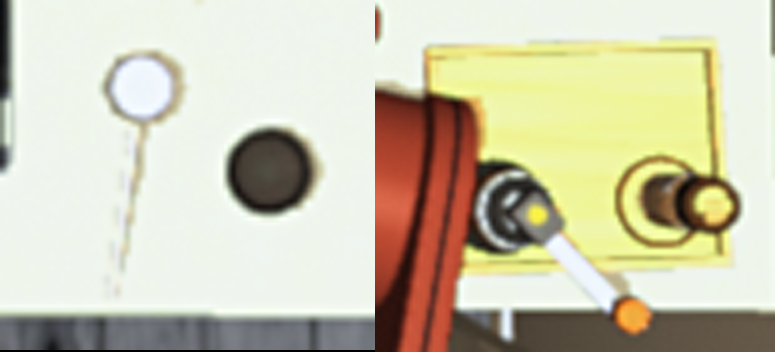

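Run:
```python
from h import *
print('jar',atz('top',395.7,241.7,.116))
c=atz('top',243.6,222.4,.025);e=atz('top',237.4,264.6,.002);d=c-e
print(c,e,np.hypot(*d[:2]),np.rad2deg(np.arctan2(d[1],d[0])))
c=atz('top',239.5,191,.04) 
plan([c[0],c[1],.15],-8)
```

```text
jar [ 0.4700954  -0.35840418  0.116     ]
[0.5201682  0.05802224 0.025     ] [0.39459106 0.07578088 0.002     ] 0.12682660128133239 -8.04917906949448
t 18.7 tcp [ 0.4945 -0.0339  0.2261] yaw 90.1 TURN [ 0.  -0.1 98.1] SHIFT cm [ 10.18 -11.99   7.61] rows>= 5
```

```bash
python3 -m pendant '[{"hand":6.5,"dp":[0,0,0],"rotation":[0,0,7]},{"hand":6.5,"dp":[0,0,0],"rotation":[0,0,7]},{"hand":6.5,"dp":[0,0,0],"rotation":[0,0,7]},{"hand":6.5,"dp":[0,0,0],"rotation":[0,0,7]},{"hand":6.5,"dp":[0,0,0],"rotation":[0,0,7]},{"hand":6.5,"dp":[0,0,0],"rotation":[0,0,7]},{"hand":6.5,"dp":[0,0,0],"rotation":[0,0,7]},{"hand":6.5,"dp":[0,0,0],"rotation":[0,0,7]},{"hand":6.5,"dp":[0,0,0],"rotation":[0,0,7]},{"hand":6.5,"dp":[0,0,0],"rotation":[0,0,7]},{"hand":6.5,"dp":[0,0,0],"rotation":[0,0,7]},{"hand":6.5,"dp":[0,0,0],"rotation":[0,0,7]},{"hand":6.5,"dp":[0,0,0],"rotation":[0,0,7]},{"hand":6.5,"dp":[0,0,0],"rotation":[0,0,7]},{"hand":6.5,"dp":[1.3,-3.2,2],"rotation":[0,0,0]},{"hand":6.5,"dp":[0,-3.2,2],"rotation":[0,0,0]},{"hand":6.5,"dp":[0,-2.5,2],"rotation":[0,0,0]},{"hand":6.5,"dp":[0,0,2],"rotation":[0,0,0]},{"hand":6.5,"dp":[0,0,0],"rotation":[0,0,0]},{"hand":6.5,"dp":[0,0,0],"rotation":[0,0,0]}]' 25
python3 -c "
from h import *
plan([.521,.060,.013],-8)"
```

```text
time_s: 20.37
tcp_pos: [0.5194, 0.0479, 0.1446]
ee_rot: [3.141, 0.003, -0.145]
ft_force: [-0.2, -0.6, 0.1]
gripper_width: 0.761
gripper_force: 0.0
t 20.37 tcp [0.5194 0.0479 0.1446] yaw -8.3 TURN [ 0.   0.2 -0.3] SHIFT cm [-1.000e-02 -1.220e+00  1.316e+01] rows>= 4
```

```bash
python3 -m pendant '[{"hand":6.5,"dp":[0,-1.2,0],"rotation":[0,0,-0.3]},{"hand":6.5,"dp":[0,0,3],"rotation":[0,0,0]},{"hand":6.5,"dp":[0,0,3],"rotation":[0,0,0]},{"hand":6.5,"dp":[0,0,3],"rotation":[0,0,0]},{"hand":6.5,"dp":[0,0,0],"rotation":[0,0,0]},{"hand":6.5,"dp":[0,0,0],"rotation":[0,0,0]}]' 25
python3 -c "
from h import *
plan([.521,.060,.013],-8)"
```

```text
time_s: 20.87
tcp_pos: [0.5216, 0.0604, 0.0556]
ee_rot: [3.141, 0.002, -0.14]
ft_force: [0.4, -0.3, -0.8]
gripper_width: 0.76
gripper_force: 0.0
t 20.87 tcp [0.5216 0.0604 0.0556] yaw -8.0 TURN [ 0.   0.1 -0. ] SHIFT cm [-0.05  0.05  4.26] rows>= 2
```

```bash
python3 -m pendant '[{"hand":6.5,"dp":[0,0,2],"rotation":[0,0,0]},{"hand":6.5,"dp":[0,0,2.2],"rotation":[0,0,0]},{"hand":6.5,"dp":[0,0,0],"rotation":[0,0,0]},{"hand":3.5,"dp":[0,0,0],"rotation":[0,0,0]},{"hand":3.5,"dp":[0,0,0],"rotation":[0,0,0]},{"hand":3.5,"dp":[0,0,0],"rotation":[0,0,0]},{"hand":3.5,"dp":[0,0,0],"rotation":[0,0,0]},{"hand":3.5,"dp":[0,0,0],"rotation":[0,0,0]},{"hand":3.5,"dp":[0,0,0],"rotation":[0,0,0]}]' 25
```

```text
time_s: 21.62
tcp_pos: [0.5241, 0.0606, 0.0162]
ee_rot: [-3.141, -0.004, -0.139]
ft_force: [-1.3, 0.2, 7.8]
gripper_width: 0.486
gripper_force: 25.4
```

```bash
python3 -m pendant '[{"hand":3.5,"dp":[0,0,-2],"rotation":[0,0,0]},{"hand":3.5,"dp":[0,0,-3.5],"rotation":[0,0,0]},{"hand":3.5,"dp":[0,0,-4],"rotation":[0,0,0]},{"hand":3.5,"dp":[0,0,-4],"rotation":[0,0,0]},{"hand":3.5,"dp":[0,0,-3.5],"rotation":[0,0,0]},{"hand":3.5,"dp":[0,0,0],"rotation":[0,0,-6.7]},{"hand":3.5,"dp":[0,0,0],"rotation":[0,0,-6.7]},{"hand":3.5,"dp":[0,0,0],"rotation":[0,0,-6.7]},{"hand":3.5,"dp":[0,0,0],"rotation":[0,0,-6.7]},{"hand":3.5,"dp":[0,0,0],"rotation":[0,0,-6.7]},{"hand":3.5,"dp":[0,0,0],"rotation":[0,0,-6.7]},{"hand":3.5,"dp":[0,0,0],"rotation":[0,0,-6.7]},{"hand":3.5,"dp":[0,0,0],"rotation":[0,0,-6.7]},{"hand":3.5,"dp":[0,0,0],"rotation":[0,0,-6.7]},{"hand":3.5,"dp":[0,0,0],"rotation":[0,0,-6.7]},{"hand":3.5,"dp":[0,0,0],"rotation":[0,0,-6.7]},{"hand":3.5,"dp":[0,0,0],"rotation":[0,0,-6.7]},{"hand":3.5,"dp":[0,0,0],"rotation":[0,0,-6.7]},{"hand":3.5,"dp":[0,0,0],"rotation":[0,0,-6.7]},{"hand":3.5,"dp":[0,0,0],"rotation":[0,0,-6.2]}]' 25
python3 - <<'E'
from h import *
plan([.5365,-.26,.19],92.2)
p,d=snap('top','top5.png');ps,ds=snap('side','side5.png')
f=lambda im,u,v,w:cv2.resize(im[v-w:v+w,u-w:u+w,::-1],(390,390),interpolation=cv2.INTER_CUBIC)
cv2.imwrite('pics/m5.png',np.hstack([f(p,260,220,55),f(ps,280,180,50)]))
E
```

```text
time_s: 23.28
tcp_pos: [0.5224, 0.0608, 0.1849]
ee_rot: [3.139, 0.0, 1.612]
ft_force: [0.2, 0.0, 0.1]
gripper_width: 0.489
gripper_force: 25.6
t 23.28 tcp [0.5224 0.0608 0.1849] yaw 92.4 TURN [0.1 0.  0.2] SHIFT cm [-32.11   0.18  -0.51] rows>= 8
```

View pics/m5.png

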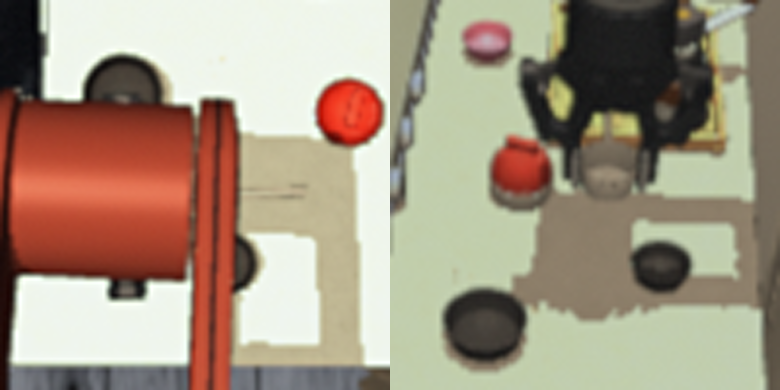

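```bash
python3 -m pendant '[{"hand":3.5,"dp":[-3.2,0.02,0],"rotation":[0,0,0.2]},{"hand":3.5,"dp":[-3.2,0.02,0],"rotation":[0,0,0]},{"hand":3.5,"dp":[-3.2,0.02,0],"rotation":[0,0,0]},{"hand":3.5,"dp":[-3.2,0.02,0],"rotation":[0,0,0]},{"hand":3.5,"dp":[-3.2,0.02,0],"rotation":[0,0,0]},{"hand":3.5,"dp":[-3.2,0.02,0],"rotation":[0,0,0]},{"hand":3.5,"dp":[-3.2,0.02,0],"rotation":[0,0,0]},{"hand":3.5,"dp":[-3.2,0.02,0],"rotation":[0,0,0]},{"hand":3.5,"dp":[-3.2,0.02,0],"rotation":[0,0,0]},{"hand":3.5,"dp":[-3.2,0,0],"rotation":[0,0,0]},{"hand":3.5,"dp":[0,0,3],"rotation":[0,0,0]},{"hand":3.5,"dp":[0,0,3],"rotation":[0,0,0]},{"hand":3.5,"dp":[0,0,3],"rotation":[0,0,0]},{"hand":3.5,"dp":[0,0,3],"rotation":[0,0,0]},{"hand":3.5,"dp":[0,0,0],"rotation":[0,0,0]},{"hand":3.5,"dp":[0,0,0],"rotation":[0,0,0]},{"hand":3.5,"dp":[0,0,0],"rotation":[0,0,0]}]' 25
python3 - <<'E'
from h import *
plan([.5365,-.26,.027],92.2)
E
```

```text
time_s: 24.8
tcp_pos: [0.5352, -0.2598, 0.0655]
ee_rot: [3.139, 0.002, 1.601]
ft_force: [0.1, -0.8, -0.1]
gripper_width: 0.492
gripper_force: 25.6
t 24.8 tcp [ 0.5352 -0.2598  0.0655] yaw 91.8 TURN [ 0.1  0.1 -0.4] SHIFT cm [-0.03  0.13  3.85] rows>= 1
```

```bash
python3 -m pendant '[{"hand":3.5,"dp":[0,0.1,1.2],"rotation":[0,0,0]},{"hand":3.5,"dp":[0,0,1.2],"rotation":[0,0,0]},{"hand":3.5,"dp":[0,0,0.8],"rotation":[0,0,0]},{"hand":3.5,"dp":[0,0,0.4],"rotation":[0,0,0]},{"hand":3.5,"dp":[0,0,0],"rotation":[0,0,0]},{"hand":3.5,"dp":[0,0,0],"rotation":[0,0,0]}]' 25
```

```text
time_s: 25.3
tcp_pos: [0.5393, -0.2619, 0.0293]
ee_rot: [3.132, 0.006, 1.603]
ft_force: [12.3, -5.9, -1.7]
gripper_width: 0.486
gripper_force: 32.4
```

```bash
python3 -m pendant '[{"hand":3.5,"dp":[0,0,-0.7],"rotation":[0,0,0]},{"hand":3.5,"dp":[-0.3,0.5,0],"rotation":[0,0,0]},{"hand":3.5,"dp":[0,0,0],"rotation":[0,0,0]},{"hand":3.5,"dp":[0,0,0],"rotation":[0,0,0]}]' 25
python3 - <<'E'
from h import *
p,d=snap('top','top6.png');ps,ds=snap('side','side6.png')
f=lambda im,u,v,w:cv2.resize(im[v-w:v+w,u-w:u+w,::-1],(390,390),interpolation=cv2.INTER_CUBIC)
cv2.imwrite('pics/m6.png',np.hstack([f(p,365,235,45),f(ps,290,140,35)]))
E
```

```text
time_s: 25.63
tcp_pos: [0.5398, -0.2616, 0.0337]
ee_rot: [-3.141, -0.001, 1.603]
ft_force: [0.2, -0.3, -0.8]
gripper_width: 0.478
gripper_force: 33.9
```

View pics/m6.png

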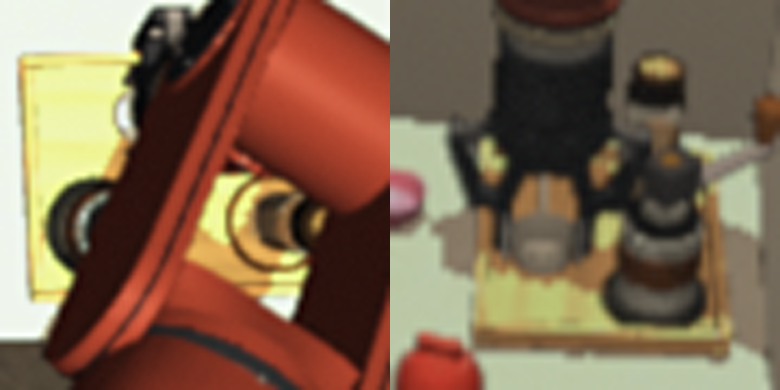

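```bash
python3 -m pendant '[{"hand":3.5,"dp":[0,0.1,0.3],"rotation":[0,0,0]},{"hand":3.5,"dp":[0,0,0.3],"rotation":[0,0,0]},{"hand":3.5,"dp":[0,0,0],"rotation":[0,0,0]},{"hand":3.5,"dp":[0,0,0],"rotation":[0,0,0]}]' 25
```

```text
time_s: 26.07
tcp_pos: [0.5408, -0.2616, 0.0278]
ee_rot: [-3.141, -0.0, 1.603]
ft_force: [0.3, 0.5, -0.2]
gripper_width: 0.484
gripper_force: 33.9
```

```bash
python3 -m pendant '[{"hand":3.5,"dp":[0,0,0.15],"rotation":[0,0,0]},{"hand":3.5,"dp":[0,0,0],"rotation":[0,0,0]},{"hand":4.4,"dp":[0,0,0],"rotation":[0,0,0]},{"hand":4.6,"dp":[0,0,0],"rotation":[0,0,0]},{"hand":4.7,"dp":[0,0,0],"rotation":[0,0,0]},{"hand":4.7,"dp":[0,0,0],"rotation":[0,0,0]}]' 25
```

```text
time_s: 26.57
tcp_pos: [0.5416, -0.2623, 0.0271]
ee_rot: [3.14, 0.001, 1.603]
ft_force: [2.0, -1.5, 0.7]
gripper_width: 0.549
gripper_force: 0.0
```

```bash
python3 -m pendant '[{"hand":4.8,"dp":[0,0,-0.5],"rotation":[0,0,0]},{"hand":4.8,"dp":[0,0,-0.7],"rotation":[0,0,0]},{"hand":5.2,"dp":[0,0,-1],"rotation":[0,0,0]},{"hand":5.2,"dp":[0,0,-2],"rotation":[0,0,0]},{"hand":5.2,"dp":[0,0,-3],"rotation":[0,0,0]},{"hand":5.2,"dp":[0,0,-4],"rotation":[0,0,0]},{"hand":7,"dp":[0,0,-4],"rotation":[0,0,0]},{"hand":8,"dp":[4,0,0],"rotation":[0,0,0]},{"hand":8.5,"dp":[4,0,0],"rotation":[0,0,0]},{"hand":8.5,"dp":[4,0,0],"rotation":[0,0,0]},{"hand":8.5,"dp":[4,0,0],"rotation":[0,0,0]},{"hand":8.5,"dp":[4,0,0],"rotation":[0,0,0]},{"hand":8.5,"dp":[0,0,0],"rotation":[0,0,0]},{"hand":8.5,"dp":[0,0,0],"rotation":[0,0,0]}]' 25
python3 - <<'E'
from h import *
p,d=snap('top','top7.png');ps,ds=snap('side','side7.png')
f=lambda im,u,v,w:cv2.resize(im[v-w:v+w,u-w:u+w,::-1],(390,390),interpolation=cv2.INTER_CUBIC)
cv2.imwrite('pics/m7.png',np.hstack([f(p,365,225,48),f(ps,290,150,40)]))
X=np.load('top0.npy')
Y=X[180:210,288:318].reshape(-1,3)
for a,b in((.03,.04),(.04,.05),(.035,.06)):
    Z=Y[(Y[:,2]>a)&(Y[:,2]<b)];print((Z.min(0)+Z.max(0))/2,np.ptp(Z,axis=0))
im=cv2.cvtColor(p,cv2.COLOR_RGB2HSV)
m=((im[...,0]<6)|(im[...,0]>174))&(im[...,1]>180)&(im[...,2]>150);m[:,:285]=0;m[:,320:]=0;m[:178]=0;m[215:]=0
v,u=np.where(m);print('timer px',len(u),(u.min()+u.max())/2,(v.min()+v.max())/2,np.ptp(u),np.ptp(v),atz('top',(u.min()+u.max())/2,(v.min()+v.max())/2,.045))
plan([.6,-.117,.2],90)
E
```

```text
time_s: 27.73
tcp_pos: [0.5344, -0.0598, 0.1796]
ee_rot: [3.141, 0.0, 1.607]
ft_force: [-1.1, -0.6, 1.0]
gripper_width: 0.993
gripper_force: 0.0
[ 0.59938138 -0.11881259  0.03497649] [0.05387017 0.05694884 0.00985415]
[ 0.59871161 -0.1177183   0.0450168 ] [0.04739203 0.05010182 0.00979505]
[ 0.59913431 -0.11666145  0.0473649 ] [0.05337605 0.05264655 0.02457196]
timer px 408 302.0 199.5 34 29 [ 0.58808119 -0.1127415   0.045     ]
t 27.83 tcp [ 0.5348 -0.0623  0.1794] yaw 91.9 TURN [0.  0.  1.9] SHIFT cm [-5.47  6.52 -2.06] rows>= 3
```

View pics/m7.png

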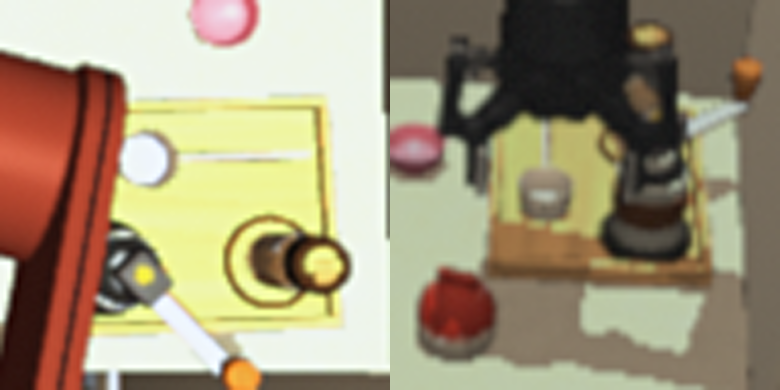

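```bash
python3 -m pendant '[{"hand":8.5,"dp":[0,0,0],"rotation":[0,0,6.7]},{"hand":8.5,"dp":[0,0,0],"rotation":[0,0,6.7]},{"hand":8.5,"dp":[0,0,0],"rotation":[0,0,6.7]},{"hand":8.5,"dp":[0,0,0],"rotation":[0,0,6.7]},{"hand":8.5,"dp":[0,0,0],"rotation":[0,0,6.7]},{"hand":8.5,"dp":[0,0,0],"rotation":[0,0,6.7]},{"hand":8.5,"dp":[0,0,0],"rotation":[0,0,6.7]},{"hand":8.5,"dp":[0.3,2.8,1],"rotation":[0,0,0]},{"hand":8.5,"dp":[0.3,2.8,1],"rotation":[0,0,0]},{"hand":8.5,"dp":[0.2,2.8,1],"rotation":[0,0,0]},{"hand":8.5,"dp":[0,0,2],"rotation":[0,0,0]},{"hand":8.5,"dp":[0,0,0],"rotation":[0,0,0]},{"hand":8.5,"dp":[0,0,0],"rotation":[0,0,0]}]' 35
python3 - <<'E'
from h import *
plan([.600,-.116,.024],45)
E
```

```text
time_s: 28.92
tcp_pos: [0.5981, -0.117, 0.1271]
ee_rot: [-3.138, 0.002, 0.782]
ft_force: [-0.6, 0.6, 0.7]
gripper_width: 0.994
gripper_force: 0.0
t 28.92 tcp [ 0.5981 -0.117   0.1271] yaw 44.8 TURN [-0.2  0.1 -0.2] SHIFT cm [ 0.2   0.07 10.31] rows>= 3
```

```bash
python3 -m pendant '[{"hand":8.5,"dp":[0.1,0,3],"rotation":[0,0,0]},{"hand":8.5,"dp":[0,0,3],"rotation":[0,0,0]},{"hand":8.5,"dp":[0,0,2.5],"rotation":[0,0,0]},{"hand":8.5,"dp":[0,0,1.7],"rotation":[0,0,0]},{"hand":8.5,"dp":[0,0,0],"rotation":[0,0,0]},{"hand":5,"dp":[0,0,0],"rotation":[0,0,0]},{"hand":5,"dp":[0,0,0],"rotation":[0,0,0]},{"hand":5,"dp":[0,0,0],"rotation":[0,0,0]},{"hand":5,"dp":[0,0,0],"rotation":[0,0,0]},{"hand":5,"dp":[0,0,0],"rotation":[0,0,0]},{"hand":5,"dp":[0,0,0],"rotation":[0,0,0]}]' 35
python3 - <<'E'
from h import *
plan([.451,.2915,.2],45)
E
```

```text
time_s: 29.83
tcp_pos: [0.6019, -0.1154, 0.0303]
ee_rot: [3.139, -0.002, 0.784]
ft_force: [-2.9, 0.5, 7.6]
gripper_width: 0.649
gripper_force: 44.3
t 29.83 tcp [ 0.6019 -0.1154  0.0303] yaw 44.9 TURN [ 0.2 -0.1 -0.1] SHIFT cm [ 18.1  -39.45 -16.97] rows>= 12
```

```bash
python3 -m pendant '[{"hand":5,"dp":[0,0,-2],"rotation":[0,0,0]},{"hand":5,"dp":[0,0,-4],"rotation":[0,0,0]},{"hand":5,"dp":[0,0,-4],"rotation":[0,0,0]},{"hand":5,"dp":[0,0,-4],"rotation":[0,0,0]},{"hand":5,"dp":[1.4,-3.03,-1],"rotation":[0,0,0]},{"hand":5,"dp":[1.4,-3.03,0],"rotation":[0,0,0]},{"hand":5,"dp":[1.4,-3.03,0],"rotation":[0,0,0]},{"hand":5,"dp":[1.4,-3.03,0],"rotation":[0,0,0]},{"hand":5,"dp":[1.4,-3.03,0],"rotation":[0,0,0]},{"hand":5,"dp":[1.4,-3.03,0],"rotation":[0,0,0]},{"hand":5,"dp":[1.4,-3.03,0],"rotation":[0,0,0]},{"hand":5,"dp":[1.4,-3.03,0],"rotation":[0,0,0]},{"hand":5,"dp":[1.4,-3.03,0],"rotation":[0,0,0]},{"hand":5,"dp":[1.4,-3.03,0],"rotation":[0,0,0]},{"hand":5,"dp":[1.4,-3.03,0],"rotation":[0,0,0]},{"hand":5,"dp":[1.4,-3.03,0],"rotation":[0,0,0]},{"hand":5,"dp":[1.3,-3.03,0],"rotation":[0,0,0]},{"hand":5,"dp":[0,0,0],"rotation":[0,0,0]},{"hand":5,"dp":[0,0,0],"rotation":[0,0,0]},{"hand":5,"dp":[0,0,0],"rotation":[0,0,0]}]' 40
python3 - <<'E'
from h import *
plan([.451,.2915,.042],45)
E
```

```text
time_s: 31.5
tcp_pos: [0.4509, 0.2917, 0.1782]
ee_rot: [3.14, -0.002, 0.785]
ft_force: [-0.1, -0.8, -0.4]
gripper_width: 0.648
gripper_force: 48.8
t 31.5 tcp [0.4509 0.2917 0.1782] yaw 45.0 TURN [ 0.1 -0.1 -0. ] SHIFT cm [-0.    0.03 13.62] rows>= 4
```

```bash
python3 -m pendant '[{"hand":5,"dp":[0,0,3],"rotation":[0,0,0]},{"hand":5,"dp":[0,0,3],"rotation":[0,0,0]},{"hand":5,"dp":[0,0,3],"rotation":[0,0,0]},{"hand":5,"dp":[0,0,2.5],"rotation":[0,0,0]},{"hand":5,"dp":[0,0,1.4],"rotation":[0,0,0]},{"hand":5,"dp":[0,0,0.4],"rotation":[0,0,0]},{"hand":5,"dp":[0,0,0],"rotation":[0,0,0]},{"hand":5,"dp":[0,0,0],"rotation":[0,0,0]}]' 40
```

```text
time_s: 32.17
tcp_pos: [0.4515, 0.2907, 0.0445]
ee_rot: [3.141, -0.001, 0.782]
ft_force: [-0.3, -0.1, -0.6]
gripper_width: 0.641
gripper_force: 49.0
```

```bash
python3 -m pendant '[{"hand":5,"dp":[0,0,0.2],"rotation":[0,0,0]},{"hand":5,"dp":[0,0,0.2],"rotation":[0,0,0]},{"hand":5,"dp":[0,0,0],"rotation":[0,0,0]},{"hand":5,"dp":[0,0,0],"rotation":[0,0,0]}]' 40
```

```text
time_s: 32.5
tcp_pos: [0.4518, 0.2913, 0.0423]
ee_rot: [3.14, -0.001, 0.784]
ft_force: [-3.6, -4.7, 13.1]
gripper_width: 0.651
gripper_force: 52.9
```

```bash
python3 -m pendant '[{"hand":5.8,"dp":[0,0,-0.1],"rotation":[0,0,0]},{"hand":6.2,"dp":[0,0,0],"rotation":[0,0,0]},{"hand":6.6,"dp":[0,0,0],"rotation":[0,0,0]},{"hand":6.8,"dp":[0,0,0],"rotation":[0,0,0]},{"hand":6.8,"dp":[0,0,-1],"rotation":[0,0,0]},{"hand":6.8,"dp":[0,0,-3],"rotation":[0,0,0]},{"hand":6.8,"dp":[0,0,-4],"rotation":[0,0,0]},{"hand":7,"dp":[0,0,-4],"rotation":[0,0,0]},{"hand":7,"dp":[0,0,-3],"rotation":[0,0,0]},{"hand":7,"dp":[-2.4,2.4,0],"rotation":[0,0,0]},{"hand":7,"dp":[-2.4,2.4,0],"rotation":[0,0,0]},{"hand":7,"dp":[-2.4,2.4,0],"rotation":[0,0,0]},{"hand":7,"dp":[-2.4,2.4,0],"rotation":[0,0,0]},{"hand":7,"dp":[-2.4,2.4,0],"rotation":[0,0,0]},{"hand":7,"dp":[-2.4,2.4,0],"rotation":[0,0,0]},{"hand":7,"dp":[0,0,0],"rotation":[0,0,0]}]' 40
python3 - <<'E'
from h import *
p,d=snap('top','top8.png')
f=lambda im,u,v,w:cv2.resize(im[v-w:v+w,u-w:u+w,::-1],(480,480),interpolation=cv2.INTER_CUBIC)
cv2.imwrite('pics/m8.png',f(p,190,225,80))
plan([.474,-.0145,.1],135)
E
```

```text
time_s: 33.83
tcp_pos: [0.4503, 0.0834, 0.1915]
ee_rot: [3.139, 0.001, 0.78]
ft_force: [0.4, -0.3, 0.4]
gripper_width: 0.82
gripper_force: 0.0
t 33.88 tcp [0.4503 0.0856 0.1915] yaw 44.7 TURN [  0.1   0.  -90.3] SHIFT cm [-8.75 -5.41  9.15] rows>= 4
```

View pics/m8.png

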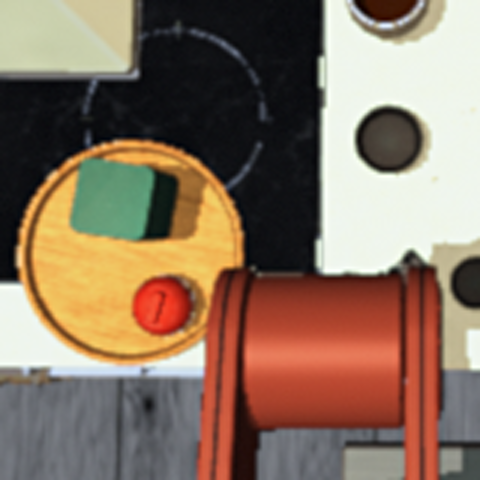

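```bash
python3 -m pendant '[{"hand":7,"dp":[0,0,0],"rotation":[0,0,-6.95]},{"hand":7,"dp":[0,0,0],"rotation":[0,0,-6.95]},{"hand":7,"dp":[0,0,0],"rotation":[0,0,-6.95]},{"hand":7,"dp":[0,0,0],"rotation":[0,0,-6.95]},{"hand":7,"dp":[0,0,0],"rotation":[0,0,-6.95]},{"hand":7,"dp":[0,0,0],"rotation":[0,0,-6.95]},{"hand":7,"dp":[0,0,0],"rotation":[0,0,-6.95]},{"hand":7,"dp":[0,0,0],"rotation":[0,0,-6.95]},{"hand":7,"dp":[0,0,0],"rotation":[0,0,-6.95]},{"hand":7,"dp":[0,0,0],"rotation":[0,0,-6.95]},{"hand":7,"dp":[0,0,0],"rotation":[0,0,-6.95]},{"hand":7,"dp":[0,0,0],"rotation":[0,0,-6.95]},{"hand":7,"dp":[0,0,0],"rotation":[0,0,-6.95]},{"hand":7,"dp":[-2.9,-1.8,2],"rotation":[0,0,0]},{"hand":7,"dp":[-2.9,-1.8,2],"rotation":[0,0,0]},{"hand":7,"dp":[-2.9,-1.8,2],"rotation":[0,0,0]},{"hand":7,"dp":[0,0,3],"rotation":[0,0,0]},{"hand":7,"dp":[0,0,0],"rotation":[0,0,0]},{"hand":7,"dp":[0,0,0],"rotation":[0,0,0]},{"hand":7,"dp":[0,0,0],"rotation":[0,0,0]}]' 30
python3 - <<'E'
from h import *
plan([.474,-.0145,.014],135)
E
```

```text
time_s: 35.55
tcp_pos: [0.4745, -0.0105, 0.1019]
ee_rot: [3.141, 0.0, 2.362]
ft_force: [0.5, 0.7, 0.4]
gripper_width: 0.818
gripper_force: 0.0
t 35.55 tcp [ 0.4745 -0.0105  0.1019] yaw 135.4 TURN [0.  0.  0.4] SHIFT cm [-0.25 -0.32  8.79] rows>= 3
```

```bash
python3 -m pendant '[{"hand":7,"dp":[-0.25,-0.3,2.5],"rotation":[0,0,0.4]},{"hand":7,"dp":[0,0,3],"rotation":[0,0,0]},{"hand":7,"dp":[0,0,2],"rotation":[0,0,0]},{"hand":7,"dp":[0,0,1.2],"rotation":[0,0,0]},{"hand":7,"dp":[0,0,0],"rotation":[0,0,0]},{"hand":4,"dp":[0,0,0],"rotation":[0,0,0]},{"hand":4,"dp":[0,0,0],"rotation":[0,0,0]},{"hand":4,"dp":[0,0,0],"rotation":[0,0,0]},{"hand":4,"dp":[0,0,0],"rotation":[0,0,0]},{"hand":4,"dp":[0,0,0],"rotation":[0,0,0]},{"hand":4,"dp":[0,0,0],"rotation":[0,0,0]}]' 30
python3 - <<'E'
from h import *
plan([.456,.3735,.2],135)
E
```

```text
time_s: 36.47
tcp_pos: [0.4754, -0.0153, 0.0162]
ee_rot: [3.139, 0.003, 2.354]
ft_force: [-1.8, 2.7, 6.0]
gripper_width: 0.581
gripper_force: 30.6
t 36.47 tcp [ 0.4754 -0.0153  0.0162] yaw 134.9 TURN [ 0.1  0.1 -0.1] SHIFT cm [ 28.86  26.12 -18.38] rows>= 11
```

```bash
python3 -m pendant '[{"hand":4,"dp":[0,0,-2],"rotation":[0,0,0]},{"hand":4,"dp":[0,0,-4],"rotation":[0,0,0]},{"hand":4,"dp":[0,0,-4],"rotation":[0,0,0]},{"hand":4,"dp":[0,0,-4],"rotation":[0,0,0]},{"hand":4,"dp":[0,0,-3],"rotation":[0,0,0]},{"hand":4,"dp":[2.22,2.01,0],"rotation":[0,0,0]},{"hand":4,"dp":[2.22,2.01,0],"rotation":[0,0,0]},{"hand":4,"dp":[2.22,2.01,0],"rotation":[0,0,0]},{"hand":4,"dp":[2.22,2.01,0],"rotation":[0,0,0]},{"hand":4,"dp":[2.22,2.01,0],"rotation":[0,0,0]},{"hand":4,"dp":[2.22,2.01,0],"rotation":[0,0,0]},{"hand":4,"dp":[2.22,2.01,0],"rotation":[0,0,0]},{"hand":4,"dp":[2.22,2.01,0],"rotation":[0,0,0]},{"hand":4,"dp":[2.22,2.01,0],"rotation":[0,0,0]},{"hand":4,"dp":[2.22,2.01,0],"rotation":[0,0,0]},{"hand":4,"dp":[2.22,2.01,0],"rotation":[0,0,0]},{"hand":4,"dp":[2.22,2.01,0],"rotation":[0,0,0]},{"hand":4,"dp":[2.22,2.0,0],"rotation":[0,0,0]},{"hand":4,"dp":[0,0,0],"rotation":[0,0,0]},{"hand":4,"dp":[0,0,0],"rotation":[0,0,0]}]' 30
python3 - <<'E'
from h import *
plan([.456,.3735,.028],135)
E
```

```text
time_s: 38.13
tcp_pos: [0.4548, 0.3749, 0.1849]
ee_rot: [3.14, 0.0, 2.357]
ft_force: [-0.2, -0.6, -1.2]
gripper_width: 0.582
gripper_force: 31.8
t 38.13 tcp [0.4548 0.3749 0.1849] yaw 135.0 TURN [0.1 0.  0. ] SHIFT cm [-0.18 -0.02 15.69] rows>= 4
```

```bash
python3 -m pendant '[{"hand":4,"dp":[-0.15,0,3],"rotation":[0,0,0]},{"hand":4,"dp":[0,0,3],"rotation":[0,0,0]},{"hand":4,"dp":[0,0,3],"rotation":[0,0,0]},{"hand":4,"dp":[0,0,3],"rotation":[0,0,0]},{"hand":4,"dp":[0,0,2],"rotation":[0,0,0]},{"hand":4,"dp":[0,0,1],"rotation":[0,0,0]},{"hand":4,"dp":[0,0,0.4],"rotation":[0,0,0]},{"hand":4,"dp":[0,0,0],"rotation":[0,0,0]},{"hand":4,"dp":[0,0,0],"rotation":[0,0,0]}]' 30
```

```text
time_s: 38.88
tcp_pos: [0.4574, 0.3726, 0.0315]
ee_rot: [3.139, 0.001, 2.354]
ft_force: [0.1, 0.1, 0.3]
gripper_width: 0.581
gripper_force: 31.8
```

```bash
python3 -m pendant '[{"hand":4,"dp":[0,0,0.3],"rotation":[0,0,0]},{"hand":4,"dp":[0,0,0.15],"rotation":[0,0,0]},{"hand":4,"dp":[0,0,0],"rotation":[0,0,0]},{"hand":4,"dp":[0,0,0],"rotation":[0,0,0]}]' 30
```

```text
time_s: 39.22
tcp_pos: [0.4578, 0.3733, 0.0282]
ee_rot: [3.138, 0.001, 2.354]
ft_force: [-0.6, -1.4, 8.4]
gripper_width: 0.579
gripper_force: 32.2
```

Touching down; release, retreat and check.

```bash
python3 -m pendant '[{"hand":5.3,"dp":[0,0,0],"rotation":[0,0,0]},{"hand":5.7,"dp":[0,0,0],"rotation":[0,0,0]},{"hand":6,"dp":[0,0,0],"rotation":[0,0,0]},{"hand":6,"dp":[0,0,0],"rotation":[0,0,0]},{"hand":6,"dp":[0,0,-0.8],"rotation":[0,0,0]},{"hand":6,"dp":[0,0,-2],"rotation":[0,0,0]},{"hand":6,"dp":[0,0,-4],"rotation":[0,0,0]},{"hand":6,"dp":[0,0,-4],"rotation":[0,0,0]},{"hand":6,"dp":[0,0,-4],"rotation":[0,0,0]},{"hand":6,"dp":[0,0,-3],"rotation":[0,0,0]},{"hand":6,"dp":[-2.4,-2.4,0],"rotation":[0,0,0]},{"hand":6,"dp":[-2.4,-2.4,0],"rotation":[0,0,0]},{"hand":6,"dp":[-2.4,-2.4,0],"rotation":[0,0,0]},{"hand":6,"dp":[-2.4,-2.4,0],"rotation":[0,0,0]},{"hand":6,"dp":[-2.4,-2.4,0],"rotation":[0,0,0]},{"hand":6,"dp":[-2.4,-2.4,0],"rotation":[0,0,0]},{"hand":6,"dp":[-2.4,-2.4,0],"rotation":[0,0,0]},{"hand":6,"dp":[-2.4,-2.4,0],"rotation":[0,0,0]},{"hand":6,"dp":[-2.4,-2.4,0],"rotation":[0,0,0]},{"hand":6,"dp":[0,0,0],"rotation":[0,0,0]}]' 30
python3 - <<'E'
from h import *
p,d=snap('top','top9.png');X=cloud('top',d)
cv2.imwrite('pics/m9.png',cv2.resize(p[130:285,105:405,::-1],(800,413),interpolation=cv2.INTER_CUBIC))
Y=X[190:285,110:210].reshape(-1,3)
k=Y[(Y[:,2]>.028)&(Y[:,2]<.045)&(Y[:,1]>.335)&(Y[:,0]<.5)];print('bowl',len(k),(k.min(0)+k.max(0))/2,np.ptp(k,axis=0))
k=Y[(Y[:,2]>.035)&(Y[:,2]<.08)&(Y[:,1]<.335)&(Y[:,0]<.5)];print('timer',len(k),(k.min(0)+k.max(0))/2,np.ptp(k,axis=0))
E
```

```text
time_s: 40.88
tcp_pos: [0.4555, 0.062, 0.2039]
ee_rot: [-3.14, 0.002, 2.35]
ft_force: [-0.2, 0.3, 0.8]
gripper_width: 0.702
gripper_force: 0.0
bowl 95 [0.45668719 0.38675521 0.03575201] [0.04916614 0.07626289 0.01514574]
timer 332 [0.44891617 0.28589904 0.0574085 ] [0.05483871 0.05611756 0.04369851]
```

View pics/m9.png

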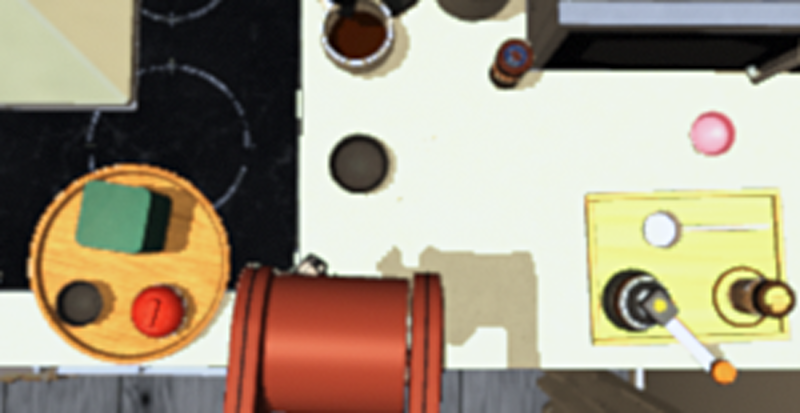

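The picture shows the bowl at crop (80,302) and the timer at (158,311), both inside the tea tray's rim. The crank is seated over the mark, the jar is in its ring, the scoop lies flat at (660,230), and the tin and dark-lidded jar have not moved. I'm handing it in.

```bash
python3 -c "
from workcell import arm
print(arm.job_done())"
```

```text
the job is handed in; nothing more can be done
None
```

I handed the job in after about 41 s of robot time, with the crank, spice jar, scoop, timer and bowl all placed in the order asked and checked in the last pictures; the hand-in returned no verdict.

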